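# Load the specimen chamber and set the approach height

## Task

Slide the clear cover of the specimen chamber open, stand every round specimen stub from the bench upright inside the chamber, and slide the cover fully shut. Turn the height dial to the mark for the tallest stub you loaded (20, 30 or 40 mm, which is the mark with two, three or four dots), and only when all that is done, throw the release lever all the way over, away from the robot. Leave the square gauge blocks and everything else on the bench where they are.

Things in the scene. Friction and masses are not known exactly. Their poses are not given: they have to be found in the camera images.
- stub_low1: steel specimen stub, round: foot disc 30 mm diameter and 6 mm high, above it a plain stem 24 mm diameter; 20 mm tall in all, 70 g. Origin: centre of its underside, z up. Stands on the bench in front of the robot at the start; None at the start if it is not there this time.
- stub_low2: steel specimen stub, round: foot disc 30 mm diameter and 6 mm high, above it a plain stem 24 mm diameter; 20 mm tall in all, 70 g. Origin: centre of its underside, z up. Stands on the bench in front of the robot at the start; None at the start if it is not there this time.
- stub_low3: steel specimen stub, round: foot disc 30 mm diameter and 6 mm high, above it a plain stem 24 mm diameter; 20 mm tall in all, 70 g. Origin: centre of its underside, z up. Stands on the bench in front of the robot at the start; None at the start if it is not there this time.
- stub_low4: steel specimen stub, round: foot disc 30 mm diameter and 6 mm high, above it a plain stem 24 mm diameter; 20 mm tall in all, 70 g. Origin: centre of its underside, z up. Stands on the bench in front of the robot at the start; None at the start if it is not there this time.
- stub_mid: steel specimen stub, round: foot disc 30 mm diameter and 6 mm high, above it a plain stem 24 mm diameter; 30 mm tall in all, 70 g. Origin: centre of its underside, z up. Stands on the bench in front of the robot at the start; None at the start if it is not there this time.
- stub_tall: steel specimen stub, round: foot disc 30 mm diameter and 6 mm high, above it a plain stem 24 mm diameter; 40 mm tall in all, 70 g. Origin: centre of its underside, z up. Stands on the bench in front of the robot at the start; None at the start if it is not there this time.
- chamber: aluminium specimen chamber unit fixed to the bench, 112 (its x) by 378 (its y) by 52 mm high, on the left or right half of the bench. Origin: centre of its underside; x away from the robot, y to the robot's left, along its length. Its -y half is an open-topped compartment with a black floor; the +y half is a solid housing.
- chamber_in (a point): centre of the compartment's floor (8 mm above the bench), axes as the chamber's. The compartment is 100 mm (x) by 180 mm (y) inside, walls 6 mm thick rising 44 mm above this floor. Five stubs fit in a row along y, 35 mm apart (y = -70, -35, 0, 35, 70 mm).
- cover (a joint): clear sliding cover of the compartment, 112 by 190 by 5 mm, underside 53 mm above the bench. 0 m: shut; grows as it slides along the chamber's +y, over the housing; 0.185 m: the whole compartment is open. Stays where it is left; needs about 1.5 N to slide. Starts shut or up to 20 mm open.
- cover_grip (a point): middle of the cover's black grip, 75 mm above the bench: an upright block 44 mm (x) by 16 mm (y), standing 32 mm proud of the cover (58 to 90 mm above the bench), near the cover's +y end. Moves with the cover. Axes as the chamber's: to pinch it close the fingers along y.
- console: grey control console fixed to the bench, 150 (x) by 250 (y) by 60 mm high, on the other half of the bench; origin: centre of its underside, x away from the robot. The dial is on its top at its y = +55 mm, the lever at its y = -75 mm.
- dial (a joint): height dial, turns about the vertical, 0 to 4.4 rad clockwise seen from above, light friction, stays where left. At 0 its white pointer points along the console's -x (to the robot) at the long tick (0 mm). Ticks are 0.8 rad and 10 mm apart, marked with one to five dots: 20 mm (two dots) is 1.6 rad, 30 mm (three dots) 2.4, 40 mm (four dots) 3.2. Starts between 0 and 1.0 rad.
- dial_grip (a point): on the dial's axis at the height to grip, 97 mm above the bench. The grip is a bar 46 mm long and 14 mm thick, its top 104 mm above the bench, standing 32 mm above an 8 mm skirt of 48 mm diameter. The point's frame turns with the dial: the bar lies along its x (the pointer towards -x), so close the fingers along its y.
- lever (a joint): release lever on a hinge along the console's y, 82 mm above the bench. 0 rad: leans to the console's -x (towards the robot), off; 1.0 rad: leans away from the robot, thrown. Light friction, stays where it is left. Starts between 0 and 0.1.
- lever_tip (a point): centre of the lever's black ball, 26 mm diameter, 55 mm from the hinge; at 0 it is 130 mm above the bench and 26 mm on the robot's side of the hinge, thrown it is 26 mm beyond the hinge. The point turns with the lever.
- block1: square steel gauge block, 24 by 24 by 36 mm, no foot, standing among the stubs; leave it alone. Origin: centre of its underside.
- block2: square steel gauge block, 24 by 24 by 36 mm, no foot, standing among the stubs; leave it alone. Origin: centre of its underside.
- beaker: glass beaker, 70 mm diameter, 90 mm high, on the left of the bench; leave it alone. Origin: centre of its underside.
- bottle: white bottle, 60 mm diameter, 150 mm high, on the right of the bench; leave it alone. Origin: centre of its underside.
- jar: brown glass jar, 60 mm diameter, 70 mm high, beyond the chamber and console; leave it alone. Origin: centre of its underside.
- wrench: steel spanner, 180 mm long, lying beyond the chamber and console; leave it alone. Origin: its middle, underside.
- driver: screwdriver with a black handle, 200 mm long, lying beyond the chamber and console; leave it alone. Origin: its middle, underside.

How it is judged:
By the outcome, as a careful person would: the job done as asked, in the order asked, and still so for the second after the job is handed in, with the robot touching nothing.
Of stub_low1, stub_low2, stub_low3, stub_low4, stub_mid, stub_tall only 3 to 5 are there at a start; the rules pass over those that are not, and their reading is None.
At some moment in a run one of stub_low1, stub_low2, stub_low3, stub_low4, stub_mid, stub_tall may be knocked a few centimetres aside while the robot is not near it.
It also fails if it takes over 210 s, if anything falls off the work surface, if the arm or the gripper's body presses on something with over 40 N, if the wrist force passes 120 N, or if a joint passes its speed limit or range.

## Robot

A 7-joint arm with a two-finger parallel gripper is mounted at the origin on the work surface. World frame = base frame: x ahead of the robot, y to its left, z up, the work surface at z = 0. Lengths are in m, angles in rad, forces in N, time in s.
With the tool pointing down it reaches from about 0.4 to 0.875 m from the base axis. Payload 19.3 kg.
Tool frame: the origin (TCP) lies between the finger pads; the fingertips stand 17 mm ahead of it and the grasp point (between the pads) lies 2 mm behind it; z points along the fingers, y is the line along which they close (so a half turn about z gives the same grasp; the last joint's range is limited). The gripper opens to 85 mm and grips with 20 to 120 N. Pads are 22 mm wide; open, the fingers measure 114 mm over their backs; the gripper's body (76 mm by 85 mm) begins 54 mm behind the grasp point. The pads swing forward as they close: fully open they stand 13 mm farther back than shut.
Start: joints at [-1.414, 0.521, -0.036, 1.599, 0.021, 1.021, -0.113], TCP at [0.141, 0.609, 0.227] pointing down, gripper open.
Joint ranges: [-2.91, 2.91], [-0.3, 2.13], [-1.5, 1.42], [0.17, 2.43], [-1.26, 4.41], [0.16, 1.93], [-2.52, 2.52]. Speed limits (rad/s): [1.89, 1.89, 2.39, 2.39, 3.01, 3.01, 3.01].

## Interface

Orientations are given as [roll, pitch, yaw] about the fixed x, y, z axes, in that order (R = Rz(yaw) Ry(pitch) Rx(roll)).
In Python, from workcell import bot gives the robot as it stands.
- The arm moves only by the shell command python3 -m inch 'ROWS' [FORCE]. ROWS is JSON, a list of rows, each a list of 7 numbers: the shift along the tool's x, y, z in units of 200 mm (1.0 is 200 mm), then the turn, a rotation vector about the tool's x, y, z in units of 90 degrees (1.0 is 90 degrees), then the opening, from 0 (shut) to 1 (fully open). In form: [[x, y, z, rx, ry, rz, grip], ...]. A call has 1 to 20 rows; each row is the pose to reach, as a shift and turn from the pose commanded when the call began, along the tool's axes at that moment; what a row does not reach only later rows make up. A row lasts 1/8 s, in which the tool goes at most 62.5 mm and 10.7 degrees, less where a joint would pass 70% of its speed; a pose out of reach is approached as far as the arm can. A call with a number of a shift or a turn outside -1 to 1 is refused whole. A call with a gripper value outside its range is refused whole. The fingers move at their own pace and stop on an object; FORCE is the grip in N (left out, the last holds). Time passes only in rows, so rows that repeat a pose let the fingers close. It gives the time, the measured TCP pose, the force, the opening and the grip force at its end, in the units of the state.
- bot.observe(): the state, without advancing time (a new reading comes with each control period).
- bot.grab_frame(name): name is "scene" or "top"; returns a dict with "img" (384x512x3 uint8, red, green, blue), "z_map" (384x512 float32, m along the optical axis (not along the pixel's ray), 0 where there is no reading), "vfov" (degrees; the focal length in pixels is half the picture's height over the tangent of half this angle, whatever the lens; pixels are square), "cx", "cy" (the principal point, pixels), "rvec" (rotation vector, rad) and "tvec" (3), from world to camera coordinates, as OpenCV has them. Camera axes: x right, y down, z forward; pixel columns grow to the right and rows downward; lengths in m; the calibration is good to about 2 mm. A picture is of the moment at which its call begins.
- bot.job_done(): hands the job in; it is judged then, once.
The state is a dict: "clock": time; "qpos": joint angles; "qd": joint speeds; "joint_efforts": joint torques, N m; "position": TCP position; "tool_rot": TCP orientation; "force": force on the tool from outside, world axes, zero at the start; "moment": the same for the moment, N m; "grip_width": finger opening in m; "finger_force": force on a finger pad.
Only numpy, scipy, OpenCV 4.12 (cv2) and the standard library are available. Lean on these libraries where they do the work, as an engineer would, in place of code of your own. Each camera call takes 0.05 s, during which the arm holds its last target. There are 200 camera calls.

## Working session

There is one attempt and no reset: what is moved stays moved. The work goes in short steps, Python scripts to look and compute and a shell command to move; the robot and the scene stay as the last step left them, time stands still between calls to the robot, and variables do not carry over. Pictures are saved under pics/ and viewed, at most 14 in all, crops included, and the job is handed in when it is done.

```bash
ls; mkdir -p pics; cat > h.py <<'E'
import numpy as np, cv2
from workcell import bot
from scipy.spatial.transform import Rotation as Ro
def grab(n):
    f=bot.grab_frame(n); h=f["img"].shape[0]; f["f"]=h/2/np.tan(np.radians(f["vfov"])/2)
    f["R"]=cv2.Rodrigues(np.array(f["rvec"],float))[0]; f["t"]=np.array(f["tvec"],float).ravel(); return f
def cloud(f):
    z=f["z_map"]; v,u=np.mgrid[:z.shape[0],:z.shape[1]]
    P=np.stack([(u-f["cx"])/f["f"]*z,(v-f["cy"])/f["f"]*z,z],-1)
    W=(P-f["t"])@f["R"]; W[z==0]=np.nan; return W
def ray(f,u,v,h):
    d=f["R"].T@np.array([(u-f["cx"])/f["f"],(v-f["cy"])/f["f"],1]); c=-f["R"].T@f["t"]
    return c+d*(h-c[2])/d[2]
def save(f,name,s=1.5): cv2.imwrite("pics/"+name,cv2.resize(f["img"][...,::-1],None,fx=s,fy=s,interpolation=cv2.INTER_CUBIC))
E
python3 - <<'E'
from h import *
print(bot.observe())
for n in("top","scene"):
    f=grab(n); save(f,n+"0.png"); print(n,f["f"],f["cx"],f["cy"],-f["R"].T@f["t"],f["R"][2]); np.savez(n+"0.npz",**{k:f[k] for k in("img","z_map","f","cx","cy","R","t")})
E
```

```text
pics
{'clock': 0.0, 'qpos': array([-1.41420867,  0.52200274, -0.03632501,  1.60001092,  0.02120743,
        1.02110918, -0.1127935 ]), 'qd': array([ 1.56132561e-04,  4.92038663e-04,  7.30632197e-04, -3.86840335e-04,
        6.31270882e-04, -1.09641977e-03,  4.99673109e-05]), 'joint_efforts': array([ 4.63320066e-04, -9.27092457e+01,  1.98039897e+00, -3.69938099e+01,
        1.80030585e-02,  8.34069477e-03,  1.98617549e-06]), 'position': array([0.14049242, 0.60864633, 0.22613175]), 'tool_rot': array([-3.14045125e+00,  9.00209776e-05,  2.91480344e+00]), 'force': array([-0.03472444,  0.15366476, -0.06149111]), 'moment': array([ 0.01538342, -0.05692508, -0.02415392]), 'finger_force': 0.0, 'grip_width': 0.08560485443898681}
top 386.1236848902977 246.24488566240726 191.67019186208026 [0.32520325 0.02204826 1.55281318] [ 0.17935111 -0.01949287 -0.98359199]
scene 349.87806617668 254.7222507763698 189.1008223113996 [ 1.02548734 -0.46643956  0.93774431] [-0.40477028  0.45916206 -0.79077887]
```

View pics/top0.png

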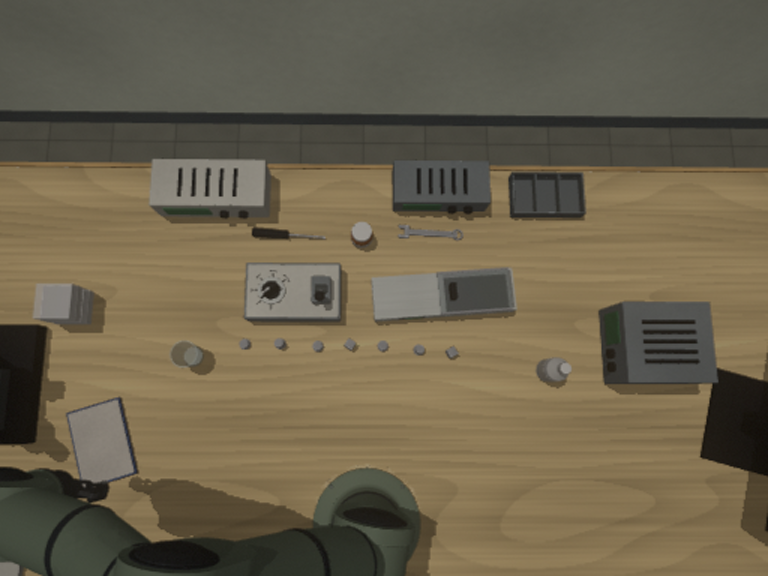

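View pics/scene0.png

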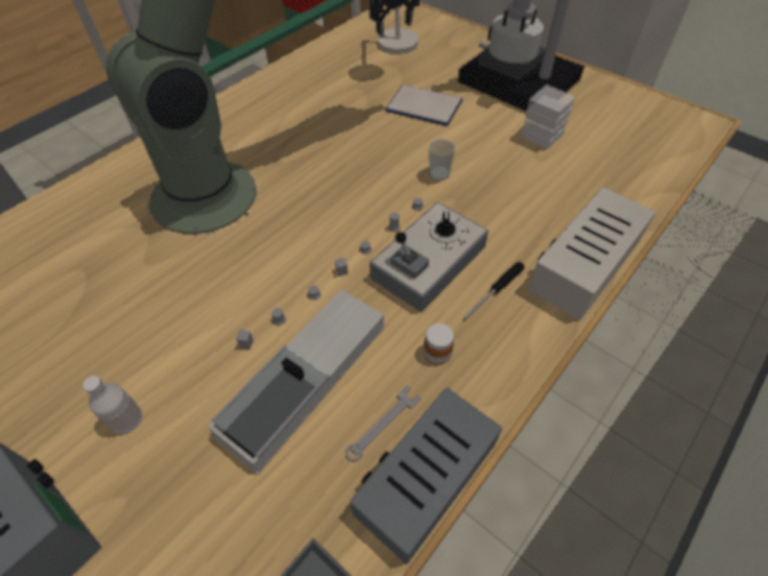

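The top view shows the console on the left, with the dial at about (271,290) and the lever at (320,290). The chamber is on the right with its grip at (453,291), and seven small parts stand in a row at v≈345, u=245 to 452. Next I'll measure them.

```bash
cat > seg.py <<'E'
from h import *
def seg(f,lo=.008,hi=.06,xr=(.3,.52),yr=(-.4,.45)):
    W=cloud(f); m=(W[...,2]>lo)&(W[...,2]<hi)&(W[...,0]>xr[0])&(W[...,0]<xr[1])&(W[...,1]>yr[0])&(W[...,1]<yr[1])
    n,L,s,c=cv2.connectedComponentsWithStats(m.astype(np.uint8)); out=[]
    for i in range(1,n):
        if s[i,4]<12: continue
        P=W[L==i]; zt=np.percentile(P[:,2],90); T=P[P[:,2]>zt-.006]
        out.append((s[i,4],c[i].round(1),P.mean(0).round(3),round(zt,4),((T.min(0)+T.max(0))/2).round(3)[:2],np.ptp(T[:,:2],axis=0).round(3)))
    return out
E
python3 - <<'E'
from seg import *
for n in("top","scene"):
    f=dict(np.load(n+"0.npz")); print(n)
    for o in seg(f): print(*o)
    W=cloud(f); z=W[...,2]
    for nm,lo,hi in(("hi",.045,.064),("vh",.075,.14)):
        m=(z>lo)&(z<hi)&(W[...,0]>.45)&(W[...,0]<.75)&(W[...,1]>-.5)&(W[...,1]<.45)
        k,L,s,c=cv2.connectedComponentsWithStats(m.astype(np.uint8))
        for i in range(1,k):
            if s[i,4]>8:
                P=W[L==i]; r=cv2.minAreaRect((P[:,:2]*1000).astype(np.float32)); print(nm,s[i,4],c[i].round(),P.mean(0).round(3),np.round(P[:,2].max(),3),np.round(np.hstack([r[0],r[1],r[2]]),1))
t=dict(np.load("top0.npz")); s=dict(np.load("scene0.npz"))
a=cv2.resize(t["img"][215:245,150:320],None,fx=4.6,fy=4.6,interpolation=cv2.INTER_CUBIC)
b=cv2.resize(t["img"][165:225,150:350],None,fx=3.9,fy=3.9,interpolation=cv2.INTER_CUBIC)
b2=cv2.resize(s["img"][125:240,145:300],None,fx=1.8,fy=1.8,interpolation=cv2.INTER_CUBIC)
w=782;pad=lambda x:cv2.copyMakeBorder(x,0,0,0,w-x.shape[1],cv2.BORDER_CONSTANT)
cv2.imwrite("pics/crop1.png",np.vstack([a,pad(b),pad(b2)])[...,::-1])
E
```

```text
top
107 [195.7 212.6] [0.516 0.191 0.043] 0.0594 [0.517 0.194] [0.001 0.245]
20 [254.5 212.5] [ 0.518 -0.041  0.036] 0.052 [ 0.518 -0.04 ] [0.001 0.035]
40 [186.3 228.2] [0.456 0.227 0.034] 0.0434 [0.456 0.229] [0.023 0.02 ]
42 [233.2 229. ] [0.453 0.043 0.033] 0.0394 [0.453 0.042] [0.024 0.027]
35 [162.6 228.7] [0.455 0.323 0.018] 0.0231 [0.456 0.322] [0.02  0.021]
33 [211.5 229.7] [0.451 0.129 0.019] 0.0258 [0.452 0.129] [0.02 0.02]
32 [255.1 229.8] [ 0.451 -0.044  0.018] 0.0223 [ 0.452 -0.045] [0.02 0.02]
34 [132.9 237.6] [0.419 0.432 0.037] 0.0574 [0.422 0.434] [0.05  0.016]
34 [279.2 232.4] [ 0.44  -0.138  0.028] 0.0343 [ 0.439 -0.139] [0.02 0.02]
49 [300.9 234.2] [ 0.433 -0.223  0.031] 0.0384 [ 0.433 -0.225] [0.024 0.028]
hi 13 [245. 160.] [ 0.729 -0.001  0.05 ] 0.064 [ 7.279e+02 -4.000e-01  9.800e+00  3.000e+01  3.050e+01]
hi 1648 [194. 194.] [0.589 0.196 0.06 ] 0.064 [5.906e+02 1.937e+02 1.489e+02 2.506e+02 1.000e-01]
hi 2528 [295. 195.] [ 0.585 -0.2    0.055] 0.064 [ 586.3 -203.5  115.5  375.2    4.1]
vh 215 [214. 192.] [0.589 0.116 0.092] 0.14 [587.6 117.5  71.8  46.9   0.6
[... 681 characters left out ...]
00.1] [ 0.518 -0.054  0.052] 0.0537 [ 0.517 -0.057] [0.006 0.072]
68 [184.6 210.3] [ 0.442 -0.143  0.024] 0.0309 [ 0.439 -0.14 ] [0.023 0.023]
106 [162.2 225.8] [ 0.435 -0.227  0.029] 0.0376 [ 0.432 -0.225] [0.031 0.03 ]
hi 1948 [286. 168.] [0.599 0.181 0.06 ] 0.064 [588.6 192.4 252.9 151.   89.8]
hi 4632 [196. 250.] [ 0.588 -0.22   0.055] 0.064 [ 583.6 -203.3  116.3  375.9    4.1]
hi 17 [285. 230.] [ 0.74  -0.01   0.054] 0.063 [738.3 -10.    3.8  22.6  72.7]
vh 89 [296. 149.] [0.59  0.241 0.094] 0.109 [586.1 242.5  29.1  45.3  55.7]
vh 338 [272. 172.] [0.589 0.113 0.092] 0.14 [588.7 117.4  51.5  71.1  89.4]
vh 111 [194. 245.] [ 0.588 -0.226  0.087] 0.093 [ 586.  -224.3   43.6   17.3    5.2]
```

View pics/crop1.png

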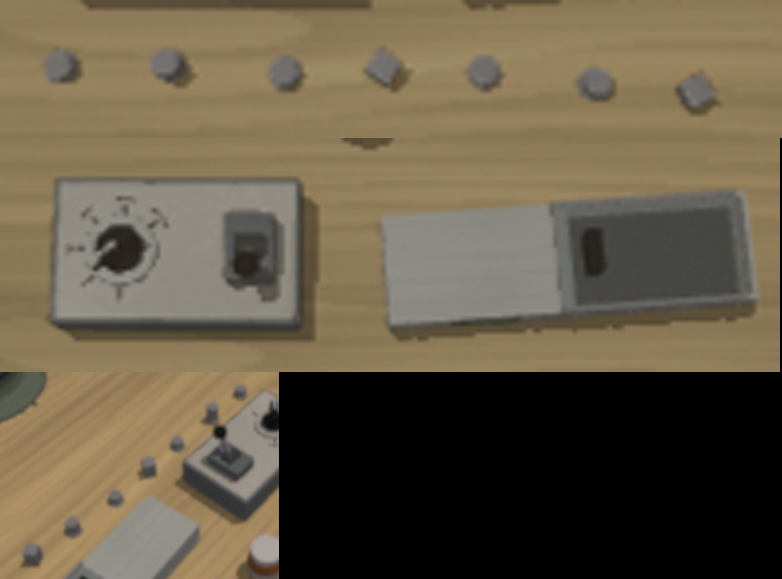

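The crops show round stubs at y≈0.322 (20 mm), 0.228 (40 mm), 0.129 (20 mm), -0.045 (20 mm) and -0.140 (30 mm). The square blocks are at y≈0.042 and -0.225. The two views agree on heights to about 2 mm, so the tallest stub is 40 mm. Next is the cover.

```bash
cat > plan.py <<'E'
from h import *
TH=.0716; C=np.array([.585,-.2034]); IN=-.093
def ch(lx,ly): return C+np.array([[np.cos(TH),-np.sin(TH)],[np.sin(TH),np.cos(TH)]])@[lx,ly]
def plan(*wps,start=None):
    o=bot.observe(); 
    if start is None: p,R=np.array(o["position"]),Ro.from_euler("xyz",o["tool_rot"])
    else: p,R=np.array(start[:3]),Ro.from_euler("xyz",[np.pi,0,start[3]])
    print("t",round(o["clock"],2),"p",np.round(o["position"],4),"rot",np.round(o["tool_rot"],3),"F",np.round(o["force"],1),"grip",round(o["grip_width"],4),round(o["finger_force"],1),"q7",round(o["qpos"][6],2))
    for w in wps:
        w=np.array(w,float); T=Ro.from_euler("xyz",[np.pi,0,w[3]])
        d=R.inv().apply(w[:3]-p)/.2; r=(R.inv()*T).as_rotvec()/(np.pi/2)
        print(w.round(4),"->",d.round(3),r.round(3)); p,R=w[:3],T
E
python3 - <<'E'
from plan import *
f=dict(np.load("top0.npz")); print("cover edge",ray(f,292,190,.058),ray(f,291,204,.058), "grip",.5866,-.2235, ch(0,-.02))
plan((.28,.49,.225,2.2),(.40,.36,.225,1.3),(.47,.2,.225,.6),(.53,.03,.225,TH),(.57,-.12,.2,TH),(.5863,-.2235,.15,TH),(.5863,-.2235,.080,TH))
E
```

```text
cover edge [ 0.60497136 -0.1882756   0.058     ] [ 0.54909728 -0.18310614  0.058     ] grip 0.5866 -0.2235 [ 0.58643078 -0.22334876]
t 0.1 p [0.1405 0.6087 0.2262] rot [-3.141  0.     2.915] F [ 0.2  0.  -0.5] grip 0.0852 0.0 q7 -0.11
[0.28  0.49  0.225 2.2  ] -> [-0.813 -0.421  0.006] [-0.001  0.     0.455]
[0.4   0.36  0.225 1.3  ] -> [-0.879  0.103  0.   ] [ 0.    -0.     0.573]
[0.47  0.2   0.225 0.6  ] -> [-0.677  0.551  0.   ] [ 0.    -0.     0.446]
[0.53   0.03   0.225  0.0716] -> [-0.232  0.871  0.   ] [ 0.    -0.     0.336]
[ 0.57   -0.12    0.2     0.0716] -> [0.146 0.762 0.125] [0. 0. 0.]
[ 0.5863 -0.2235  0.15    0.0716] -> [0.044 0.522 0.25 ] [0. 0. 0.]
[ 0.5863 -0.2235  0.08    0.0716] -> [-0.   -0.    0.35] [0. 0. 0.]
```

```bash

python3 -m inch '[[-0.81,-0.42,0.005,0,0,0.455,0.6],[-0.81,-0.42,0.005,0,0,0.455,0.6],[-0.81,-0.42,0.005,0,0,0.455,0.6],[-0.81,-0.42,0.005,0,0,0.455,0.6],[-0.81,-0.42,0.005,0,0,0.455,0.6]]' 25
python3 -m inch '[[-0.88,0.1,0,0,0,0.57,0.6],[-0.88,0.1,0,0,0,0.57,0.6],[-0.88,0.1,0,0,0,0.57,0.6],[-0.88,0.1,0,0,0,0.57,0.6],[-0.88,0.1,0,0,0,0.57,0.6],[-0.88,0.1,0,0,0,0.57,0.6]]'
python3 -m inch '[[-0.68,0.55,0,0,0,0.446,0.6],[-0.68,0.55,0,0,0,0.446,0.6],[-0.68,0.55,0,0,0,0.446,0.6],[-0.68,0.55,0,0,0,0.446,0.6],[-0.68,0.55,0,0,0,0.446,0.6]]'
python3 -m inch '[[-0.23,0.87,0,0,0,0.336,0.6],[-0.23,0.87,0,0,0,0.336,0.6],[-0.23,0.87,0,0,0,0.336,0.6],[-0.23,0.87,0,0,0,0.336,0.6],[-0.23,0.87,0,0,0,0.336,0.6],[-0.23,0.87,0,0,0,0.336,0.6]]'
python3 - <<'E'
from plan import *
plan((.57,-.12,.2,TH),(.5863,-.2235,.15,TH),(.5863,-.2235,.080,TH))
E
```

```text
clock: 0.72
position: [0.2794, 0.4906, 0.2256]
tool_rot: [-3.141, 0.0, 2.201]
force: [-0.3, 0.3, -0.8]
grip_width: 0.051
finger_force: 0.0
clock: 1.48
position: [0.3987, 0.3609, 0.2254]
tool_rot: [-3.141, 0.001, 1.31]
force: [-1.1, -0.4, -0.5]
grip_width: 0.0507
finger_force: 0.0
clock: 2.1
position: [0.4695, 0.2004, 0.2255]
tool_rot: [3.142, 0.0, 0.61]
force: [-0.4, 0.6, -0.5]
grip_width: 0.0515
finger_force: 0.0
clock: 2.85
position: [0.5304, 0.0323, 0.2255]
tool_rot: [-3.141, 0.0, 0.082]
force: [1.2, 0.6, -0.1]
grip_width: 0.0512
finger_force: 0.0
t 2.85 p [0.5304 0.0323 0.2255] rot [-3.141  0.     0.082] F [ 1.2  0.6 -0.1] grip 0.0512 0.0 q7 -1.26
[ 0.57   -0.12    0.2     0.0716] -> [0.135 0.775 0.127] [-0.     0.     0.006]
[ 0.5863 -0.2235  0.15    0.0716] -> [0.044 0.522 0.25 ] [0. 0. 0.]
[ 0.5863 -0.2235  0.08    0.0716] -> [-0.   -0.    0.35] [0. 0. 0.]
```

```bash

python3 -m inch '[[0.14,0.77,0.125,0,0,0.003,0.6],[0.14,0.77,0.125,0,0,0.003,0.6],[0.14,0.77,0.125,0,0,0.003,0.6],[0.14,0.77,0.125,0,0,0.003,0.6],[0.185,1,0.375,0,0,0.003,0.6],[0.185,1,0.375,0,0,0.003,0.6],[0.185,1,0.375,0,0,0.003,0.6]]'
python3 - <<'E'
from plan import *
plan((.5863,-.2235,.150,TH),(.5863,-.2235,.080,TH))
E
```

```text
clock: 3.72
position: [0.5829, -0.1646, 0.1507]
tool_rot: [-3.141, 0.0, 0.074]
force: [0.9, 0.4, 0.6]
grip_width: 0.0515
finger_force: 0.0
t 3.73 p [ 0.5829 -0.1646  0.1507] rot [-3.141  0.     0.074] F [0.9 0.4 0.6] grip 0.0515 0.0 q7 -0.87
[ 0.5863 -0.2235  0.15    0.0716] -> [-0.005  0.295  0.003] [-0.     0.     0.001]
[ 0.5863 -0.2235  0.08    0.0716] -> [-0.   -0.    0.35] [0. 0. 0.]
```

Then go down, pinch, slide open, and check.

```bash

python3 -m inch '[[-0.005,0.295,0,0,0,0,0.6],[-0.005,0.295,0,0,0,0,0.6],[-0.005,0.295,0,0,0,0,0.6],[-0.005,0.295,0.15,0,0,0,0.6],[-0.005,0.295,0.35,0,0,0,0.6],[-0.005,0.295,0.35,0,0,0,0.6],[-0.005,0.295,0.35,0,0,0,0],[-0.005,0.295,0.35,0,0,0,0],[-0.005,0.295,0.35,0,0,0,0],[-0.005,0.295,0.35,0,0,0,0],[-0.005,0.295,0.35,0,0,0,0]]' 25
python3 -m inch '[[0,-0.1,0,0,0,0,0],[0,-0.2,0,0,0,0,0],[0,-0.3,0,0,0,0,0],[0,-0.4,0,0,0,0,0],[0,-0.5,0,0,0,0,0],[0,-0.6,0,0,0,0,0],[0,-0.7,0,0,0,0,0],[0,-0.75,0,0,0,0,0],[0,-0.8,0,0,0,0,0],[0,-0.8,0,0,0,0,0]]'
python3 - <<'E'
from plan import *
plan()
E
```

```text
clock: 5.1
position: [0.5869, -0.2249, 0.0824]
tool_rot: [3.141, -0.002, 0.072]
force: [-0.6, 1.8, 9.6]
grip_width: 0.0143
finger_force: 25.9
clock: 6.35
position: [0.575, -0.0642, 0.0823]
tool_rot: [-3.141, -0.002, 0.073]
force: [-3.8, 1.0, 13.8]
grip_width: 0.0149
finger_force: 26.6
t 6.35 p [ 0.575  -0.0642  0.0823] rot [-3.141e+00 -2.000e-03  7.300e-02] F [-3.8  1.  13.8] grip 0.0149 26.6 q7 -0.95
```

```bash

python3 -m inch '[[0,0,-0.02,0,0,0,0],[0,-0.02,-0.02,0,0,0,0],[0,-0.04,-0.02,0,0,0,0],[0,-0.04,-0.02,0,0,0,0]]'
python3 -m inch '[[0,-0.02,0,0,0,0,0],[0,-0.04,0,0,0,0,0],[0,-0.04,0,0,0,0,0]]'
python3 -m inch '[[0,-0.02,0,0,0,0,0],[0,-0.04,0,0,0,0,0],[0,-0.04,0,0,0,0,0]]'
```

```text
clock: 6.85
position: [0.5735, -0.0565, 0.0845]
tool_rot: [-3.141, 0.001, 0.072]
force: [-1.1, 1.6, -14.1]
grip_width: 0.0141
finger_force: 26.4
clock: 7.22
position: [0.573, -0.0494, 0.0846]
tool_rot: [3.141, 0.001, 0.072]
force: [-2.4, -2.8, -16.8]
grip_width: 0.0141
finger_force: 25.9
clock: 7.6
position: [0.5739, -0.0426, 0.0858]
tool_rot: [3.14, -0.003, 0.07]
force: [0.2, 0.8, 0.4]
grip_width: 0.0004
finger_force: 0.0
```

```bash

python3 -m inch '[[0,0,-0.1,0,0,0,0],[0,0,-0.2,0,0,0,0],[0,0,-0.4,0,0,0,0.55],[0,0,-0.4,0,0,0,0.55],[-1,0,-0.6,0,0,0,0.55],[-1,0,-0.6,0,0,0,0.55],[-1,0,-0.6,0,0,0,0.55],[-1,0,-0.6,0,0,0,0.55]]'
python3 - <<'E'
from seg import *
import plan
for n in("top","scene"):
    f=grab(n); W=cloud(f); z=W[...,2]
    a=f["img"]; c=a[130:240,130:370] if n=="top" else a[95:320,130:340]
    cv2.imwrite(f"pics/{n}1.png",cv2.resize(c,None,fx=3,fy=3 if n=="top" else 2.6,interpolation=cv2.INTER_CUBIC)[...,::-1])
    m=(z>.07)&(z<.11)&(W[...,0]>.54)&(W[...,0]<.63)&(W[...,1]>-.25)&(W[...,1]<.05)
    P=W[m]; print(n,P.min(0),P.max(0),P.mean(0)) if len(P) else 0
    for o in seg(f): print(*o)
plan.plan()
E
```

```text
clock: 8.6
position: [0.3705, -0.0553, 0.2052]
tool_rot: [-3.138, -0.0, 0.071]
force: [1.6, -0.1, -0.0]
grip_width: 0.047
finger_force: 0.0
top [ 0.55196354 -0.05632393  0.07245181] [ 0.59514923 -0.04121102  0.09746149] [ 0.57423837 -0.04971307  0.08858159]
21 [169.5 212.5] [0.517 0.293 0.043] 0.0575 [0.517 0.293] [0.001 0.048]
82 [201.4 212.7] [0.516 0.168 0.042] 0.0579 [0.517 0.166] [0.001 0.19 ]
19 [256.2 212.6] [ 0.518 -0.048  0.032] 0.0558 [ 0.518 -0.038] [0.001 0.031]
40 [186.2 228. ] [0.457 0.227 0.034] 0.0431 [0.456 0.229] [0.023 0.021]
41 [233.2 228.9] [0.453 0.043 0.036] 0.0406 [0.455 0.04 ] [0.028 0.023]
35 [162.7 228.6] [0.456 0.322 0.018] 0.0244 [0.456 0.323] [0.02 0.02]
35 [211.7 230. ] [0.45  0.129 0.017] 0.0234 [0.452 0.129] [0.02 0.02]
32 [133. 238.] [0.418 0.433 0.034] 0.0558 [0.414 0.434] [0.034 0.014]
45 [300.9 234.4] [ 0.432 -0.223  0.033] 0.0409 [ 0.433 -0.223] [0.024 0.023]
scene [ 0.55136522 -0.06128961  0.07010561] [ 0.59546857 -0.04192603  0.09377192] [ 0.57555387 -0.0535784   0.08516133]
116 [291.5 113.6] [0.432 0.434 0.035] 0.0557 [0.429 0.435] [0.047 0.02
[... 157 characters left out ...]
150.6] [0.516 0.215 0.059] 0.0594 [0.517 0.219] [0.005 0.062]
45 [243. 164.] [0.45  0.127 0.017] 0.0218 [0.448 0.129] [0.022 0.024]
82 [227.  177.4] [0.456 0.04  0.028] 0.037 [0.452 0.042] [0.031 0.031]
12 [246.2 179.3] [0.516 0.069 0.037] 0.0567 [0.518 0.07 ] [0.001 0.006]
44 [208.4 194.2] [ 0.451 -0.046  0.018] 0.0221 [ 0.449 -0.045] [0.023 0.022]
19 [218.3 200.3] [ 0.516 -0.061  0.058] 0.0593 [ 0.517 -0.061] [0.005 0.045]
63 [184.5 209.9] [ 0.442 -0.142  0.025] 0.0315 [ 0.438 -0.14 ] [0.024 0.023]
107 [162.4 225.8] [ 0.435 -0.227  0.028] 0.0377 [ 0.43  -0.225] [0.029 0.029]
t 8.7 p [ 0.3724 -0.055   0.2055] rot [-3.139e+00 -1.000e-03  7.200e-02] F [ 0.5 -0.4 -0.2] grip 0.0468 0.0 q7 -1.18
```

View pics/scene1.png

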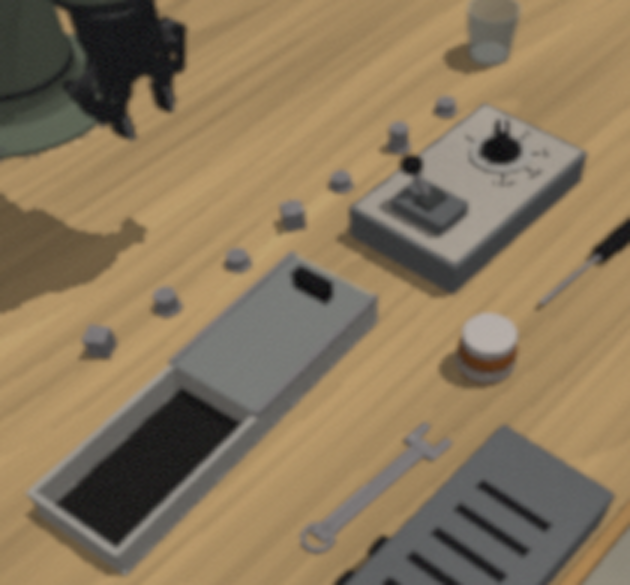

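The cover is now open: its grip sits at the far end of the housing, the black compartment is empty, and all seven parts are where they were. Next I'll check the compartment floor and plan the first stub, E.

```bash
cat > pk.py <<'E'
from plan import *
Y=np.pi/2+TH
def pick(x,y,zg): plan((x,y,.14,Y),(x,y,zg,Y))
def place(o,zg,start=None):
    s=ch(0,IN+o); plan((*s,.15,Y),(*s,zg+.009,Y))
E
python3 - <<'E'
from pk import *
for n in("top","scene"):
    f=grab(n); W=cloud(f); hsv=cv2.cvtColor(f["img"],cv2.COLOR_RGB2HSV)
    m=(hsv[...,2]<60)&(W[...,2]<.025)&(W[...,0]>.52)&(W[...,0]<.66)&(W[...,1]>-.42)&(W[...,1]<-.18)
    P=W[m]; L=(P[:,:2]-C)@np.array([[np.cos(TH),-np.sin(TH)],[np.sin(TH),np.cos(TH)]])
    print(n,m.sum(),np.percentile(L,[1,50,99],axis=0).round(4).tolist(),P[:,2].mean())
    m=(W[...,2]>.045)&(W[...,2]<.056)&(W[...,0]>.50)&(W[...,0]<.66)&(W[...,1]>-.42)&(W[...,1]<-.22)
    P=W[m]; L=(P[:,:2]-C)@np.array([[np.cos(TH),-np.sin(TH)],[np.sin(TH),np.cos(TH)]])
    print("rim",np.percentile(L,[1,99],axis=0).round(4).tolist())
pick(.439,-.140,.034)
E
```

```text
top 904 [[-0.0406, -0.1765], [0.004, -0.0935], [0.0493, -0.0121]] 0.009033580621452627
rim [[-0.0554, -0.1874], [0.0576, -0.0198]]
scene 1492 [[-0.0482, -0.1702], [-0.0105, -0.0922], [0.0262, -0.0039]] 0.008517510994904552
rim [[-0.0574, -0.1878], [0.0554, -0.0183]]
t 8.8 p [ 0.3743 -0.0551  0.2052] rot [-3.141e+00 -2.000e-03  7.300e-02] F [ 1.   0.4 -0.6] grip 0.0471 0.0 q7 -1.18
[ 0.439  -0.14    0.14    1.6424] -> [0.291 0.447 0.326] [ 0.    -0.001 -0.999]
[ 0.439  -0.14    0.034   1.6424] -> [ 0.   -0.    0.53] [0. 0. 0.]
```

```bash

python3 -m inch '[[0.29,0.445,0.325,0,0,-0.999,0.53],[0.29,0.445,0.325,0,0,-0.999,0.53],[0.29,0.445,0.325,0,0,-0.999,0.53],[0.29,0.445,0.325,0,0,-0.999,0.53],[0.29,0.445,0.325,0,0,-0.999,0.53],[0.29,0.445,0.325,0,0,-0.999,0.53],[0.29,0.445,0.325,0,0,-0.999,0.53],[0.29,0.445,0.325,0,0,-0.999,0.53],[0.29,0.445,0.325,0,0,-0.999,0.53],[0.29,0.445,0.325,0,0,-0.999,0.53],[0.29,0.445,0.325,0,0,-0.999,0.53]]' 30
python3 - <<'E'
from pk import *
pick(.439,-.140,.034)
E
```

```text
clock: 10.18
position: [0.4378, -0.1404, 0.1393]
tool_rot: [-3.141, -0.0, 1.636]
force: [0.3, -0.4, 0.6]
grip_width: 0.0455
finger_force: 0.0
t 10.18 p [ 0.4378 -0.1404  0.1393] rot [-3.141 -0.     1.636] F [ 0.3 -0.4  0.6] grip 0.0455 0.0 q7 0.45
[ 0.439  -0.14    0.14    1.6424] -> [ 0.002  0.006 -0.003] [-0.    -0.    -0.004]
[ 0.439  -0.14    0.034   1.6424] -> [ 0.   -0.    0.53] [0. 0. 0.]
```

```bash

python3 -m inch '[[0,0.005,0.25,0,0,0,0.53],[0,0.005,0.45,0,0,0,0.53],[0,0.005,0.53,0,0,0,0.53],[0,0.005,0.53,0,0,0,0.53],[0,0.005,0.53,0,0,0,0],[0,0.005,0.53,0,0,0,0],[0,0.005,0.53,0,0,0,0],[0,0.005,0.53,0,0,0,0],[0,0.005,0.53,0,0,0,0]]' 30
python3 -m inch '[[0,0,-0.2,0,0,0,0],[0,0,-0.5,0,0,0,0],[0,0,-0.6,0,0,0,0],[0,0,-0.6,0,0,0,0]]'
python3 - <<'E'
from pk import *
place(-.07,.034)
E
```

```text
clock: 11.3
position: [0.4386, -0.1402, 0.0338]
tool_rot: [3.141, 0.0, 1.641]
force: [-0.0, 0.2, -0.0]
grip_width: -0.0004
finger_force: 0.0
clock: 11.8
position: [0.4393, -0.1401, 0.155]
tool_rot: [3.139, 0.0, 1.641]
force: [-0.0, -0.5, -1.3]
grip_width: -0.0006
finger_force: 0.0
t 11.8 p [ 0.4393 -0.1401  0.155 ] rot [3.139 0.    1.641] F [-0.  -0.5 -1.3] grip -0.0006 0.0 q7 0.45
[ 0.5967 -0.366   0.15    1.6424] -> [-1.182  0.705  0.027] [ 0.002  0.    -0.001]
[ 0.5967 -0.366   0.043   1.6424] -> [ 0.    -0.     0.535] [0. 0. 0.]
```

Nothing was gripped. Either that stub was knocked aside or the grasp missed it, so I'll look.

```bash

python3 -m inch '[[0.9,-0.1,-0.2,0,0,0,0.53],[0.9,-0.1,-0.2,0,0,0,0.53],[0.9,-0.1,-0.2,0,0,0,0.53],[0.9,-0.1,-0.2,0,0,0,0.53],[0.9,-0.1,-0.2,0,0,0,0.53],[0.9,-0.1,-0.2,0,0,0,0.53]]'
python3 - <<'E'
from seg import *
for n in("top","scene"):
    f=grab(n); a=f["img"]; save(f,n+"2.png")
    print(n)
    for o in seg(f): print(*o)
a=grab("scene")["img"][120:250,130:330]; cv2.imwrite("pics/s2.png",cv2.resize(a,None,fx=4,fy=4,interpolation=cv2.INTER_CUBIC)[...,::-1])
E
```

```text
clock: 12.55
position: [0.4059, 0.0368, 0.1932]
tool_rot: [-3.141, 0.001, 1.639]
force: [-0.3, 0.5, 0.2]
grip_width: 0.0451
finger_force: 0.0
top
81 [186.7 212.6] [0.516 0.226 0.043] 0.0585 [0.517 0.227] [0.001 0.162]
13 [256.5 212.5] [ 0.518 -0.049  0.033] 0.0574 [ 0.517 -0.042] [0.    0.008]
34 [162.5 228.5] [0.456 0.323 0.019] 0.0237 [0.456 0.323] [0.02 0.02]
41 [186.2 228.4] [0.455 0.227 0.033] 0.0438 [0.458 0.229] [0.02 0.02]
30 [133.1 237.7] [0.419 0.432 0.035] 0.0564 [0.414 0.434] [0.034 0.015]
35 [279.1 232.5] [ 0.44  -0.138  0.028] 0.0356 [ 0.441 -0.139] [0.016 0.02 ]
42 [300.7 234.2] [ 0.433 -0.222  0.035] 0.0398 [ 0.433 -0.223] [0.024 0.024]
scene
118 [291.4 113.6] [0.432 0.433 0.035] 0.056 [0.428 0.434] [0.044 0.021]
36 [277.9 135. ] [0.455 0.32  0.018] 0.022 [0.454 0.323] [0.022 0.025]
63 [262.5 147.1] [0.458 0.225 0.03 ] 0.0424 [0.456 0.228] [0.021 0.026]
42 [242.9 164. ] [0.45  0.126 0.018] 0.0212 [0.448 0.128] [0.023 0.024]
80 [226.9 177.3] [0.455 0.04  0.029] 0.038 [0.451 0.042] [0.029 0.029]
13 [246.3 180.5] [0.517 0.069 0.032] 0.0553 [0.518 0.069] [0.003 0.003]
48 [208.4 194.2] [ 0.451 -0.046  0.018] 0.0209 [ 0.449 -0.044] [0.024 0.022]
16 [217.6 201.2] [ 0.518 -0.066  0.058] 0.0595 [ 0.518 -0.068] [0.004 0.035]
64 [184.5 210. ] [ 0.442 -0.142  0.025] 0.0313 [ 0.438 -0.14 ] [0.025 0.022]
105 [162.3 225.7] [ 0.435 -0.227  0.029] 0.0374 [ 0.432 -0.225] [0.03  0.029]
```

View pics/s2.png

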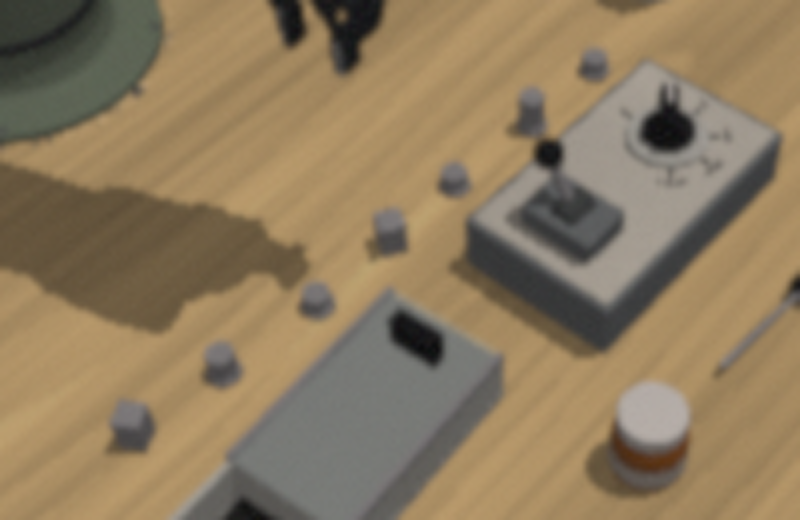

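The stub (225,365 in the crop) hasn't moved, so the fingers shut above or beside it. I'll measure where the fingertips really are relative to the reported TCP.

```bash
cat > tip.py <<'E'
from h import *
o=bot.observe(); p=np.array(o["position"]); R=Ro.from_euler("xyz",o["tool_rot"]); print(p.round(4),o["tool_rot"].round(4),o["grip_width"])
for n in("scene","top"):
    f=grab(n); W=cloud(f); L=R.inv().apply((W-p).reshape(-1,3)).reshape(W.shape)
    m=(np.abs(L[...,0])<.06)&(np.abs(L[...,1])<.09)&(L[...,2]>-.08)&(L[...,2]<.05)&(W[...,2]>.07)
    Q=L[m]; print(n,m.sum())
    for s in(-1,1):
        A=Q[s*Q[:,1]>0.002]
        if len(A)<5: continue
        print(s,"zmax",np.sort(A[:,2])[-6:].round(4)); T=A[A[:,2]>A[:,2].max()-.02]; print("tip xyz min",T.min(0).round(4),"max",T.max(0).round(4))
E
python3 tip.py
```

```text
[0.406  0.0371 0.1934] [-3.1410e+00  3.0000e-04  1.6389e+00] 0.045088355072842055
scene 336
-1 zmax [-0.0106 -0.0105 -0.0104 -0.0093 -0.008  -0.0069]
tip xyz min [-0.0139 -0.0366 -0.0258] max [ 0.0106 -0.021  -0.0069]
1 zmax [-0.015  -0.0135 -0.0125 -0.0119 -0.0116 -0.0094]
tip xyz min [-0.013   0.0222 -0.0289] max [ 0.0053  0.0356 -0.0094]
top 0
```

The fingertips at 45 mm opening measure about 8 mm behind the reported TCP, not ahead of it. That is roughly 18 mm short, and it explains the miss. I'll go lower, in steps, watching the force.

```bash

python3 -m inch '[[-0.9,0.1,0.2,0,0,0,0.53],[-0.9,0.1,0.2,0,0,0,0.53],[-0.9,0.1,0.2,0,0,0,0.53],[-0.9,0.1,0.2,0,0,0,0.53],[-0.9,0.1,0.5,0,0,0,0.53],[-0.9,0.1,0.7,0,0,0,0.53],[-0.9,0.1,0.84,0,0,0,0.53],[-0.9,0.1,0.87,0,0,0,0.53],[-0.9,0.1,0.87,0,0,0,0.53]]' 
python3 -m inch '[[0,0,0.02,0,0,0,0.53],[0,0,0.02,0,0,0,0.53]]'
python3 tip.py
```

```text
clock: 13.92
position: [0.4387, -0.14, 0.0202]
tool_rot: [3.142, -0.0, 1.641]
force: [-0.3, -0.2, 1.6]
grip_width: 0.0453
finger_force: 0.0
clock: 14.18
position: [0.4389, -0.1401, 0.0162]
tool_rot: [3.141, 0.0, 1.641]
force: [0.2, -0.5, -0.4]
grip_width: 0.0452
finger_force: 0.0
[ 0.4389 -0.1401  0.0162] [3.1406e+00 2.0000e-04 1.6411e+00] 0.045221728392580623
scene 104
-1 zmax [-0.0593 -0.0577 -0.0566 -0.0565 -0.0559 -0.0555]
tip xyz min [-0.0182 -0.0585 -0.074 ] max [-0.0029 -0.0189 -0.0555]
1 zmax [-0.0553 -0.0547 -0.0547 -0.0546 -0.0545 -0.0539]
tip xyz min [-0.0169  0.0159 -0.0734] max [ 0.0106  0.0575 -0.0539]
top 0
```

```bash

python3 -m inch '[[0,0,0.015,0,0,0,0.53],[0,0,0.03,0,0,0,0.53],[0,0,0.03,0,0,0,0.53]]' 
python3 -m inch '[[0,0,0,0,0,0,0.2],[0,0,0,0,0,0,0.2],[0,0,0,0,0,0,0.2],[0,0,0,0,0,0,0.2],[0,0,0,0,0,0,0.2]]' 30
python3 -m inch '[[0,0,-0.1,0,0,0,0.2],[0,0,-0.3,0,0,0,0.2],[0,0,-0.5,0,0,0,0.2],[0,0,-0.7,0,0,0,0.2],[0,0,-0.7,0,0,0,0.2]]' 
python3 - <<'E'
from pk import *
f=grab("scene"); a=f["img"][150:260,100:260]; cv2.imwrite("pics/s3.png",cv2.resize(a,None,fx=4.5,fy=4.5,interpolation=cv2.INTER_CUBIC)[...,::-1])
place(-.07,.0105)
E
```

```text
clock: 14.65
position: [0.4384, -0.1401, 0.0094]
tool_rot: [-3.141, -0.0, 1.641]
force: [-0.4, 0.6, -0.2]
grip_width: 0.0451
finger_force: 0.0
clock: 15.28
position: [0.4386, -0.1402, 0.0098]
tool_rot: [3.142, 0.0, 1.641]
force: [-1.6, -1.0, 5.4]
grip_width: 0.0227
finger_force: 29.3
clock: 15.9
position: [0.4398, -0.1403, 0.152]
tool_rot: [3.137, 0.001, 1.641]
force: [-0.2, 0.5, -0.8]
grip_width: 0.0226
finger_force: 29.6
t 15.95 p [ 0.4391 -0.14    0.1506] rot [3.139 0.    1.641] F [-0.  -0.6 -2. ] grip 0.0227 29.6 q7 0.48
[ 0.5967 -0.366   0.15    1.6424] -> [-1.183  0.706  0.005] [ 0.001  0.    -0.001]
[ 0.5967 -0.366   0.0195  1.6424] -> [ 0.    -0.     0.652] [0. 0. 0.]
```

View pics/s3.png

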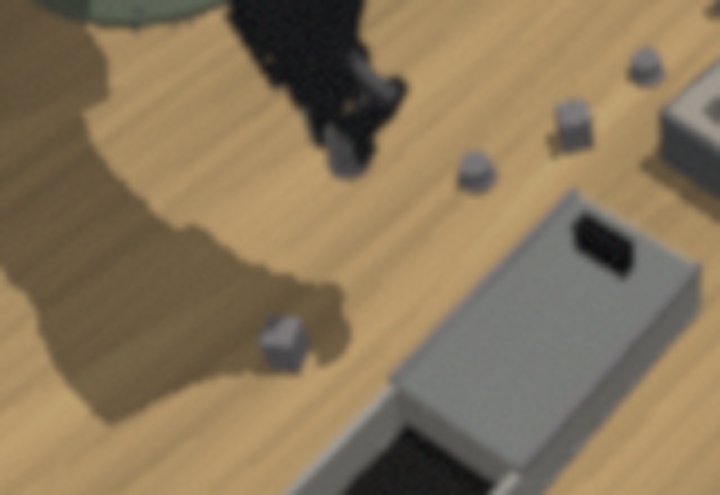

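The stub is held between the fingers (345,155 in the crop) at a width of 22.7 mm. I'll place it at the far −y slot.

```bash

python3 -m inch '[[-0.6,0.35,0,0,0,0,0.2],[-0.6,0.35,0,0,0,0,0.2],[-0.6,0.35,0,0,0,0,0.2]]' 
python3 -m inch '[[-0.583,0.356,0.005,0,0,0,0.2],[-0.583,0.356,0.005,0,0,0,0.2],[-0.583,0.356,0.005,0,0,0,0.2],[-0.583,0.356,0.005,0,0,0,0.2],[-0.583,0.356,0.2,0,0,0,0.2],[-0.583,0.356,0.4,0,0,0,0.2],[-0.583,0.356,0.5,0,0,0,0.2],[-0.583,0.356,0.6,0,0,0,0.2],[-0.583,0.356,0.64,0,0,0,0.2],[-0.583,0.356,0.652,0,0,0,0.2],[-0.583,0.356,0.652,0,0,0,0.2]]' 
python3 - <<'E'
from pk import *
place(-.07,.0105)
E
```

```text
clock: 16.32
position: [0.5172, -0.258, 0.1481]
tool_rot: [-3.14, 0.001, 1.638]
force: [-0.3, 1.4, -1.5]
grip_width: 0.0231
finger_force: 29.7
clock: 17.7
position: [0.5963, -0.3665, 0.02]
tool_rot: [3.141, 0.001, 1.641]
force: [-0.1, 0.4, -0.7]
grip_width: 0.0227
finger_force: 29.8
t 17.7 p [ 0.5963 -0.3665  0.02  ] rot [3.141e+00 1.000e-03 1.641e+00] F [-0.1  0.4 -0.7] grip 0.0227 29.8 q7 0.79
[ 0.5967 -0.366   0.15    1.6424] -> [ 0.002  0.003 -0.65 ] [ 0.001  0.    -0.001]
[ 0.5967 -0.366   0.0195  1.6424] -> [ 0.    -0.     0.652] [0. 0. 0.]
```

```bash

python3 -m inch '[[0,0,0.005,0,0,0,0.2],[0,0,0.01,0,0,0,0.2],[0,0,0.01,0,0,0,0.2],[0,0,0.01,0,0,0,0.5],[0,0,0.01,0,0,0,0.5],[0,0,0.01,0,0,0,0.5],[0,0,-0.2,0,0,0,0.5],[0,0,-0.4,0,0,0,0.5],[0,0,-0.65,0,0,0,0.5],[0,0,-0.65,0,0,0,0.5]]' 
python3 - <<'E'
from pk import *
from seg import seg
f=grab("scene")
for o in seg(f,xr=(.3,.5)): print(*o)
for o in seg(f,lo=.015,hi=.05,xr=(.54,.64),yr=(-.39,-.22)): print("in",*o)
plan((.5,-.18,.15,Y),(.4505,-.045,.14,Y),(.4505,-.045,.004,Y))
E
```

```text
clock: 18.95
position: [0.5975, -0.3675, 0.1534]
tool_rot: [3.136, 0.003, 1.641]
force: [-0.1, -0.1, 0.3]
grip_width: 0.0426
finger_force: 0.0
122 [291.6 113.7] [0.432 0.434 0.034] 0.0546 [0.43  0.436] [0.048 0.027]
39 [277.9 135.3] [0.455 0.32  0.017] 0.0214 [0.453 0.322] [0.022 0.023]
63 [262.5 147.1] [0.458 0.225 0.03 ] 0.0402 [0.453 0.228] [0.02  0.027]
44 [243.1 164. ] [0.451 0.127 0.018] 0.022 [0.448 0.129] [0.02  0.022]
81 [227.  177.3] [0.455 0.04  0.028] 0.0375 [0.451 0.042] [0.028 0.027]
47 [203.1 182.5] [ 0.402 -0.023  0.018] 0.0217 [ 0.4   -0.022] [0.025 0.023]
103 [162.3 225.7] [ 0.435 -0.227  0.029] 0.0368 [ 0.431 -0.225] [0.029 0.029]
in 35 [165.2 263.9] [ 0.541 -0.305  0.033] 0.0476 [ 0.542 -0.306] [0.003 0.016]
in 59 [146.8 282.9] [ 0.546 -0.375  0.033] 0.0466 [ 0.548 -0.378] [0.011 0.022]
in 95 [161.5 292.8] [ 0.598 -0.367  0.033] 0.039 [ 0.595 -0.367] [0.024 0.021]
in 22 [161.  304.4] [ 0.622 -0.389  0.034] 0.0482 [ 0.625 -0.387] [0.026 0.005]
t 19.0 p [ 0.5966 -0.3667  0.151 ] rot [3.139e+00 1.000e-03 1.641e+00] F [-0.5  0.  -0.6] grip 0.0423 0.0 q7 0.75
[ 0.5    -0.18    0.15    1.6424] -> [ 0.965 -0.417  0.002] [ 0.002  0.001 -0.001]
[ 0.4505 -0.045   0.14    1.6424] -> [ 0.691 -0.199  0.05 ] [0. 0. 0.]
[ 0.4505 -0.045   0.004   1.6424] -> [ 0.   -0.    0.68] [0. 0. 0.]
```

Stub E stands upright in its slot. Stub D has been knocked to about (0.4015, −0.022), so I'll pick it there.

```bash

python3 -m inch '[[0.965,-0.417,0,0,0,0,0.53],[0.965,-0.417,0,0,0,0,0.53],[0.965,-0.417,0,0,0,0,0.53],[0.965,-0.417,0,0,0,0,0.53],[0.965,-0.417,0,0,0,0,0.53]]' 
python3 - <<'E'
from pk import *
plan((.4015,-.022,.14,Y),(.4015,-.022,.02,Y))
E
```

```text
clock: 19.62
position: [0.4986, -0.1778, 0.1487]
tool_rot: [-3.14, -0.001, 1.643]
force: [0.7, -0.8, 0.6]
grip_width: 0.0451
finger_force: 0.0
t 19.62 p [ 0.4986 -0.1778  0.1487] rot [-3.140e+00 -1.000e-03  1.643e+00] F [ 0.7 -0.8  0.6] grip 0.0451 0.0 q7 0.55
[ 0.4015 -0.022   0.14    1.6424] -> [ 0.812 -0.428  0.045] [-0.001 -0.001  0.   ]
[ 0.4015 -0.022   0.02    1.6424] -> [ 0.  -0.   0.6] [0. 0. 0.]
```

```bash

python3 -m inch '[[0.81,-0.43,0.04,0,0,0,0.53],[0.81,-0.43,0.04,0,0,0,0.53],[0.81,-0.43,0.04,0,0,0,0.53],[0.81,-0.43,0.04,0,0,0,0.53],[0.81,-0.43,0.04,0,0,0,0.53],[0.81,-0.43,0.3,0,0,0,0.53],[0.81,-0.43,0.5,0,0,0,0.53],[0.81,-0.43,0.64,0,0,0,0.53],[0.81,-0.43,0.64,0,0,0,0.53],[0.81,-0.43,0.64,0,0,0,0.53]]' 
python3 - <<'E'
from pk import *
plan((.4015,-.022,.004,Y))
E
```

```text
clock: 20.88
position: [0.4027, -0.0249, 0.0219]
tool_rot: [3.141, 0.0, 1.639]
force: [-0.3, 1.3, 0.3]
grip_width: 0.0453
finger_force: 0.0
t 20.88 p [ 0.4027 -0.0249  0.0219] rot [3.141 0.    1.639] F [-0.3  1.3  0.3] grip 0.0453 0.0 q7 0.38
[ 0.4015 -0.022   0.004   1.6424] -> [ 0.015 -0.005  0.089] [ 0.     0.    -0.002]
```

```bash

python3 -m inch '[[0.015,-0.005,0.04,0,0,0,0.53],[0.015,-0.005,0.07,0,0,0,0.53],[0.015,-0.005,0.09,0,0,0,0.53],[0.015,-0.005,0.09,0,0,0,0.53]]' 
python3 -m inch '[[0,0,0,0,0,0,0.2],[0,0,0,0,0,0,0.2],[0,0,0,0,0,0,0.2],[0,0,0,0,0,0,0.2],[0,0,0,0,0,0,0.2]]' 30
python3 -m inch '[[0,0,-0.1,0,0,0,0.2],[0,0,-0.3,0,0,0,0.2],[0,0,-0.5,0,0,0,0.2],[0,0,-0.73,0,0,0,0.2],[0,0,-0.73,0,0,0,0.2]]' 
python3 - <<'E'
from pk import *
plan((.5,-.18,.15,Y)); place(-.035,.004)
E
```

```text
clock: 21.38
position: [0.4008, -0.0211, 0.0031]
tool_rot: [-3.141, 0.0, 1.641]
force: [0.4, -0.7, 0.4]
grip_width: 0.0451
finger_force: 0.0
clock: 22.0
position: [0.401, -0.0211, 0.0035]
tool_rot: [3.141, 0.0, 1.641]
force: [-0.7, 0.0, 6.3]
grip_width: 0.0225
finger_force: 29.2
clock: 22.62
position: [0.4023, -0.0208, 0.1517]
tool_rot: [3.137, -0.001, 1.641]
force: [-0.2, 0.5, -1.1]
grip_width: 0.0223
finger_force: 29.7
t 22.62 p [ 0.4023 -0.0208  0.1517] rot [ 3.137e+00 -1.000e-03  1.641e+00] F [-0.2  0.5 -1.1] grip 0.0223 29.7 q7 0.23
[ 0.5    -0.18    0.15    1.6424] -> [-0.829  0.431  0.01 ] [ 0.003 -0.001 -0.001]
t 22.62 p [ 0.4023 -0.0208  0.1517] rot [ 3.137e+00 -1.000e-03  1.641e+00] F [-0.2  0.5 -1.1] grip 0.0223 29.7 q7 0.23
[ 0.5942 -0.3311  0.15    1.6424] -> [-1.615  0.848  0.011] [ 0.003 -0.001 -0.001]
[ 0.5942 -0.3311  0.013   1.6424] -> [ 0.    -0.     0.685] [0. 0. 0.]
```

```bash

python3 -m inch '[[-0.83,0.43,0,0,0,0,0.2],[-0.83,0.43,0,0,0,0,0.2],[-0.83,0.43,0,0,0,0,0.2],[-0.83,0.43,0,0,0,0,0.2]]' 
python3 -m inch '[[-0.785,0.418,0.01,0,0,0,0.2],[-0.785,0.418,0.01,0,0,0,0.2],[-0.785,0.418,0.01,0,0,0,0.2],[-0.785,0.418,0.01,0,0,0,0.2],[-0.785,0.418,0.01,0,0,0,0.2],[-0.785,0.418,0.2,0,0,0,0.2],[-0.785,0.418,0.4,0,0,0,0.2],[-0.785,0.418,0.55,0,0,0,0.2],[-0.785,0.418,0.65,0,0,0,0.2],[-0.785,0.418,0.68,0,0,0,0.2],[-0.785,0.418,0.68,0,0,0,0.2]]' 
python3 - <<'E'
from pk import *
place(-.035,.0035)
E
```

```text
clock: 23.12
position: [0.4989, -0.1848, 0.1482]
tool_rot: [-3.141, 0.002, 1.636]
force: [-0.3, 0.1, -1.3]
grip_width: 0.0221
finger_force: 29.8
clock: 24.5
position: [0.593, -0.3313, 0.0139]
tool_rot: [3.141, 0.0, 1.641]
force: [1.0, -0.7, -0.4]
grip_width: 0.0224
finger_force: 29.8
t 24.5 p [ 0.593  -0.3313  0.0139] rot [3.141 0.    1.641] F [ 1.  -0.7 -0.4] grip 0.0224 29.8 q7 0.8
[ 0.5942 -0.3311  0.15    1.6424] -> [ 0.001  0.006 -0.681] [ 0.     0.    -0.001]
[ 0.5942 -0.3311  0.0125  1.6424] -> [ 0.    -0.     0.687] [0. 0. 0.]
```

```bash

python3 -m inch '[[0,0,0.005,0,0,0,0.2],[0,0,0.01,0,0,0,0.2],[0,0,0.01,0,0,0,0.2],[0,0,0.01,0,0,0,0.5],[0,0,0.01,0,0,0,0.5],[0,0,0.01,0,0,0,0.5],[0,0,-0.2,0,0,0,0.5],[0,0,-0.4,0,0,0,0.5],[0,0,-0.68,0,0,0,0.5],[0,0,-0.68,0,0,0,0.5]]' 
python3 - <<'E'
from pk import *
from seg import seg
f=grab("scene")
for o in seg(f,xr=(.3,.5)): print(*o)
for o in seg(f,lo=.015,hi=.042,xr=(.56,.63),yr=(-.38,-.22)): print("in",*o)
plan((.53,-.15,.15,Y),(.47,.035,.15,Y),(.45,.1285,.15,Y),(.45,.1285,.003,Y))
E
```

```text
clock: 25.75
position: [0.5944, -0.3327, 0.1537]
tool_rot: [3.136, 0.003, 1.641]
force: [-0.4, 0.6, -0.5]
grip_width: 0.0428
finger_force: 0.0
117 [291.6 113.4] [0.432 0.434 0.036] 0.0556 [0.428 0.435] [0.046 0.027]
40 [277.8 135.2] [0.454 0.32  0.017] 0.0207 [0.456 0.322] [0.024 0.025]
60 [262.5 146.8] [0.458 0.225 0.031] 0.0411 [0.456 0.228] [0.023 0.023]
43 [242.9 163.9] [0.45  0.127 0.018] 0.0222 [0.448 0.128] [0.022 0.026]
80 [226.9 177.2] [0.455 0.04  0.028] 0.0367 [0.451 0.042] [0.03  0.029]
64 [164.1 225.5] [ 0.439 -0.223  0.029] 0.0373 [ 0.436 -0.221] [0.024 0.021]
in 76 [171.  283.5] [ 0.594 -0.332  0.026] 0.0292 [ 0.592 -0.331] [0.023 0.023]
in 95 [161.5 292.8] [ 0.598 -0.367  0.033] 0.0387 [ 0.594 -0.367] [0.024 0.021]
t 25.8 p [ 0.5935 -0.3318  0.1512] rot [3.139e+00 1.000e-03 1.641e+00] F [-0.   0.4 -0.1] grip 0.043 0.0 q7 0.75
[ 0.53   -0.15    0.15    1.6424] -> [ 0.929 -0.253  0.004] [ 0.002  0.001 -0.001]
[0.47   0.035  0.15   1.6424] -> [ 0.944 -0.233 -0.   ] [0. 0. 0.]
[0.45   0.1285 0.15   1.6424] -> [ 0.473 -0.066 -0.   ] [0. 0. 0.]
[0.45   0.1285 0.003  1.6424] -> [ 0.    -0.     0.735] [0. 0. 0.]
```

```bash

python3 -m inch '[[0.93,-0.253,0,0,0,0,0.53],[0.93,-0.253,0,0,0,0,0.53],[0.93,-0.253,0,0,0,0,0.53],[0.93,-0.253,0,0,0,0,0.53]]' 
python3 -m inch '[[0.945,-0.233,0,0,0,0,0.53],[0.945,-0.233,0,0,0,0,0.53],[0.945,-0.233,0,0,0,0,0.53],[0.945,-0.233,0,0,0,0,0.53]]' 
python3 -m inch '[[0.473,-0.066,0,0,0,0,0.53],[0.473,-0.066,0,0,0,0,0.53],[0.473,-0.066,0,0,0,0,0.53],[0.473,-0.066,0,0,0,0,0.53]]' 
python3 - <<'E'
from pk import *
from seg import seg
for o in seg(grab("scene"),xr=(.3,.5)): print(*o)
plan((.45,.1285,.02,Y))
E
```

```text
clock: 26.3
position: [0.528, -0.1449, 0.1484]
tool_rot: [-3.14, -0.002, 1.646]
force: [0.5, -0.1, -0.9]
grip_width: 0.0453
finger_force: 0.0
clock: 26.8
position: [0.4683, 0.0394, 0.1486]
tool_rot: [-3.14, -0.001, 1.646]
force: [0.2, -0.5, 0.3]
grip_width: 0.045
finger_force: 0.0
clock: 27.3
position: [0.4501, 0.1279, 0.149]
tool_rot: [-3.141, 0.001, 1.639]
force: [0.3, -0.1, 0.2]
grip_width: 0.0452
finger_force: 0.0
124 [291.6 113.6] [0.432 0.434 0.035] 0.0556 [0.428 0.437] [0.045 0.024]
36 [278. 135.] [0.455 0.321 0.017] 0.0213 [0.454 0.322] [0.021 0.023]
62 [262.4 147. ] [0.458 0.225 0.03 ] 0.041 [0.455 0.227] [0.02  0.024]
46 [243.1 164.1] [0.451 0.126 0.018] 0.0226 [0.448 0.128] [0.023 0.025]
80 [227.  177.3] [0.455 0.04  0.028] 0.0375 [0.451 0.041] [0.03 0.03]
107 [162.3 225.7] [ 0.435 -0.227  0.028] 0.0374 [ 0.431 -0.225] [0.033 0.029]
t 27.35 p [0.4501 0.1277 0.1491] rot [-3.141e+00  1.000e-03  1.639e+00] F [ 0.2 -0.8  0.8] grip 0.0457 0.0 q7 -0.05
[0.45   0.1285 0.02   1.6424] -> [ 0.004 -0.     0.646] [-0.     0.    -0.002]
```

```bash

python3 -m inch '[[0.004,0,0.25,0,0,0,0.53],[0.004,0,0.5,0,0,0,0.53],[0.004,0,0.65,0,0,0,0.53],[0.004,0,0.71,0,0,0,0.53],[0.004,0,0.73,0,0,0,0.53],[0.004,0,0.73,0,0,0,0.53],[0.004,0,0.73,0,0,0,0.2],[0.004,0,0.73,0,0,0,0.2],[0.004,0,0.73,0,0,0,0.2],[0.004,0,0.73,0,0,0,0.2]]' 30
python3 -m inch '[[0,0,-0.1,0,0,0,0.2],[0,0,-0.3,0,0,0,0.2],[0,0,-0.5,0,0,0,0.2],[0,0,-0.73,0,0,0,0.2],[0,0,-0.73,0,0,0,0.2]]' 
python3 -m inch '[[-0.72,0.185,0,0,0,0,0.2],[-0.72,0.185,0,0,0,0,0.2],[-0.72,0.185,0,0,0,0,0.2],[-0.72,0.185,0,0,0,0,0.2]]' 
python3 -m inch '[[-0.72,0.185,0,0,0,0,0.2],[-0.72,0.185,0,0,0,0,0.2],[-0.72,0.185,0,0,0,0,0.2],[-0.72,0.185,0,0,0,0,0.2]]' 
python3 -m inch '[[-0.72,0.185,0,0,0,0,0.2],[-0.72,0.185,0,0,0,0,0.2],[-0.72,0.185,0,0,0,0,0.2],[-0.72,0.185,0,0,0,0,0.2],[-0.72,0.185,0,0,0,0,0.2]]' 
python3 - <<'E'
from pk import *
place(0,.0035)
E
```

```text
clock: 28.6
position: [0.4501, 0.1304, 0.0042]
tool_rot: [3.14, -0.001, 1.641]
force: [-1.0, -0.2, 10.0]
grip_width: 0.0221
finger_force: 28.9
clock: 29.22
position: [0.451, 0.1309, 0.1523]
tool_rot: [3.137, -0.003, 1.641]
force: [-1.5, -0.5, -0.6]
grip_width: 0.0225
finger_force: 29.8
clock: 29.72
position: [0.4966, -0.0128, 0.1489]
tool_rot: [-3.141, 0.0, 1.638]
force: [-0.9, 0.7, -0.3]
grip_width: 0.0225
finger_force: 29.8
clock: 30.22
position: [0.5434, -0.1527, 0.1487]
tool_rot: [-3.141, 0.0, 1.639]
force: [0.1, 0.8, -1.2]
grip_width: 0.0221
finger_force: 29.8
clock: 30.85
position: [0.5908, -0.2906, 0.1489]
tool_rot: [-3.141, -0.001, 1.643]
force: [-0.3, 1.2, -0.1]
grip_width: 0.0224
finger_force: 29.8
t 30.85 p [ 0.5908 -0.2906  0.1489] rot [-3.141e+00 -1.000e-03  1.643e+00] F [-0.3  1.2 -0.1] grip 0.0224 29.8 q7 0.72
[ 0.5917 -0.2962  0.15    1.6424] -> [-0.028  0.002 -0.005] [-0.    -0.001  0.   ]
[ 0.5917 -0.2962  0.0125  1.6424] -> [ 0.    -0.     0.687] [0. 0. 0.]
```

```bash

python3 -m inch '[[-0.028,0.002,0.2,0,0,0,0.2],[-0.028,0.002,0.4,0,0,0,0.2],[-0.028,0.002,0.55,0,0,0,0.2],[-0.028,0.002,0.65,0,0,0,0.2],[-0.028,0.002,0.675,0,0,0,0.2],[-0.028,0.002,0.683,0,0,0,0.2],[-0.028,0.002,0.683,0,0,0,0.2]]' 
python3 -m inch '[[0,0,0,0,0,0,0.5],[0,0,0,0,0,0,0.5],[0,0,0,0,0,0,0.5],[0,0,-0.2,0,0,0,0.5],[0,0,-0.4,0,0,0,0.5],[0,0,-0.69,0,0,0,0.5],[0,0,-0.69,0,0,0,0.5]]' 
python3 - <<'E'
from pk import *
from seg import seg
f=grab("scene")
for o in seg(f,xr=(.3,.5)): print(*o)
for o in seg(f,lo=.015,hi=.042,xr=(.56,.63),yr=(-.38,-.2)): print("in",*o)
plan((.455,.228,.15,Y))
E
```

```text
clock: 31.72
position: [0.5919, -0.2987, 0.0137]
tool_rot: [3.14, 0.001, 1.641]
force: [-0.4, 0.2, -0.7]
grip_width: 0.0221
finger_force: 29.8
clock: 32.6
position: [0.5931, -0.2999, 0.1552]
tool_rot: [3.136, 0.003, 1.641]
force: [-1.1, 1.2, 0.1]
grip_width: 0.0427
finger_force: 0.0
115 [291.5 113.7] [0.432 0.434 0.034] 0.0543 [0.427 0.435] [0.043 0.022]
41 [278.  135.3] [0.455 0.32  0.017] 0.0214 [0.453 0.323] [0.023 0.024]
61 [262.5 147. ] [0.458 0.225 0.03 ] 0.0416 [0.454 0.228] [0.021 0.021]
79 [226.9 177.2] [0.455 0.04  0.029] 0.037 [0.451 0.043] [0.03  0.029]
in 60 [203.6 250.2] [ 0.592 -0.205  0.03 ] 0.0403 [ 0.593 -0.205] [0.063 0.006]
in 71 [179.2 274.8] [ 0.593 -0.301  0.026] 0.0295 [ 0.591 -0.3  ] [0.024 0.024]
in 73 [171.  283.3] [ 0.594 -0.332  0.026] 0.029 [ 0.592 -0.331] [0.023 0.022]
in 96 [161.5 292.8] [ 0.598 -0.367  0.033] 0.0395 [ 0.595 -0.367] [0.023 0.022]
t 32.65 p [ 0.5922 -0.299   0.1528] rot [3.138e+00 1.000e-03 1.641e+00] F [ 0.4  1.2 -2. ] grip 0.0424 0.0 q7 0.73
[0.455  0.228  0.15   1.6424] -> [ 2.677 -0.5    0.009] [ 0.002  0.001 -0.001]
```

```bash

python3 -m inch '[[0.892,-0.167,0,0,0,0,0.53],[0.892,-0.167,0,0,0,0,0.53],[0.892,-0.167,0,0,0,0,0.53],[0.892,-0.167,0,0,0,0,0.53]]' 
python3 -m inch '[[0.892,-0.167,0,0,0,0,0.53],[0.892,-0.167,0,0,0,0,0.53],[0.892,-0.167,0,0,0,0,0.53],[0.892,-0.167,0,0,0,0,0.53]]' 
python3 -m inch '[[0.892,-0.167,0,0,0,0,0.53],[0.892,-0.167,0,0,0,0,0.53],[0.892,-0.167,0,0,0,0,0.53],[0.892,-0.167,0,0,0,0,0.53],[0.892,-0.167,0,0,0,0,0.53],[0.892,-0.167,0,0,0,0,0.53]]' 
python3 - <<'E'
from pk import *
from seg import seg
f=grab("scene")
for o in seg(f,xr=(.3,.5)): print(*o)
plan((.455,.228,.012,Y))
E
```

```text
clock: 33.15
position: [0.5447, -0.1182, 0.1498]
tool_rot: [-3.14, -0.002, 1.647]
force: [0.8, -0.9, -0.3]
grip_width: 0.0452
finger_force: 0.0
clock: 33.65
position: [0.4988, 0.0563, 0.15]
tool_rot: [-3.14, -0.001, 1.647]
force: [0.3, -1.3, -0.9]
grip_width: 0.0455
finger_force: 0.0
clock: 34.4
position: [0.4547, 0.2265, 0.1506]
tool_rot: [-3.142, 0.001, 1.638]
force: [0.3, -0.5, -0.3]
grip_width: 0.045
finger_force: 0.0
116 [291.4 113.5] [0.432 0.434 0.035] 0.0562 [0.428 0.436] [0.046 0.025]
37 [278.1 135. ] [0.455 0.321 0.017] 0.0212 [0.453 0.323] [0.02  0.023]
60 [262.5 147. ] [0.458 0.225 0.03 ] 0.0411 [0.455 0.229] [0.023 0.024]
82 [226.9 177.4] [0.455 0.04  0.028] 0.0377 [0.451 0.043] [0.029 0.029]
108 [162.3 225.8] [ 0.435 -0.227  0.028] 0.0367 [ 0.431 -0.225] [0.032 0.029]
t 34.45 p [0.4546 0.2267 0.1507] rot [-3.142  0.     1.638] F [-0.2  0.4 -0.3] grip 0.0454 0.0 q7 -0.2
[0.455  0.228  0.012  1.6424] -> [0.007 0.002 0.693] [-0.     0.    -0.003]
```

```bash

python3 -m inch '[[0.005,0,0.25,0,0,0,0.53],[0.005,0,0.5,0,0,0,0.53],[0.005,0,0.63,0,0,0,0.53],[0.005,0,0.68,0,0,0,0.53],[0.005,0,0.693,0,0,0,0.53],[0.005,0,0.693,0,0,0,0.53],[0.005,0,0.693,0,0,0,0.2],[0.005,0,0.693,0,0,0,0.2],[0.005,0,0.693,0,0,0,0.2],[0.005,0,0.693,0,0,0,0.2]]' 30
python3 -m inch '[[0,0,-0.1,0,0,0,0.2],[0,0,-0.3,0,0,0,0.2],[0,0,-0.5,0,0,0,0.2],[0,0,-0.7,0,0,0,0.2],[0,0,-0.7,0,0,0,0.2]]' 
python3 -m inch '[[-0.829,0.165,0,0,0,0,0.2],[-0.829,0.165,0,0,0,0,0.2],[-0.829,0.165,0,0,0,0,0.2],[-0.829,0.165,0,0,0,0,0.2]]' 
python3 -m inch '[[-0.829,0.165,0,0,0,0,0.2],[-0.829,0.165,0,0,0,0,0.2],[-0.829,0.165,0,0,0,0,0.2],[-0.829,0.165,0,0,0,0,0.2]]' 
python3 -m inch '[[-0.829,0.165,0,0,0,0,0.2],[-0.829,0.165,0,0,0,0,0.2],[-0.829,0.165,0,0,0,0,0.2],[-0.829,0.165,0,0,0,0,0.2],[-0.829,0.165,0,0,0,0,0.2],[-0.829,0.165,0,0,0,0,0.2],[-0.829,0.165,0,0,0,0,0.2]]' 
python3 - <<'E'
from pk import *
place(.035,.0115)
E
```

```text
clock: 35.7
position: [0.4543, 0.2296, 0.0129]
tool_rot: [3.141, -0.001, 1.641]
force: [-1.1, -0.3, 9.2]
grip_width: 0.0229
finger_force: 28.9
clock: 36.33
position: [0.455, 0.2301, 0.1548]
tool_rot: [3.138, -0.003, 1.641]
force: [-0.7, 0.3, -0.9]
grip_width: 0.023
finger_force: 29.9
clock: 36.83
position: [0.4987, 0.0628, 0.1518]
tool_rot: [-3.142, 0.001, 1.636]
force: [-0.4, 1.1, -1.2]
grip_width: 0.0228
finger_force: 29.9
clock: 37.33
position: [0.543, -0.0995, 0.1516]
tool_rot: [-3.141, 0.001, 1.637]
force: [-0.8, 0.4, -1.0]
grip_width: 0.0229
finger_force: 29.9
clock: 38.2
position: [0.5878, -0.2588, 0.1522]
tool_rot: [3.141, -0.0, 1.642]
force: [0.6, -0.8, -1.1]
grip_width: 0.0228
finger_force: 29.9
t 38.2 p [ 0.5878 -0.2588  0.1522] rot [ 3.141 -0.     1.642] F [ 0.6 -0.8 -1.1] grip 0.0228 29.9 q7 0.69
[ 0.5891 -0.2613  0.15    1.6424] -> [-0.013  0.006  0.011] [ 0. -0. -0.]
[ 0.5891 -0.2613  0.0205  1.6424] -> [ 0.    -0.     0.648] [0. 0. 0.]
```

```bash

python3 -m inch '[[-0.012,0.005,0.2,0,0,0,0.2],[-0.012,0.005,0.4,0,0,0,0.2],[-0.012,0.005,0.55,0,0,0,0.2],[-0.012,0.005,0.63,0,0,0,0.2],[-0.012,0.005,0.655,0,0,0,0.2],[-0.012,0.005,0.655,0,0,0,0.2],[-0.012,0.005,0.655,0,0,0,0.2]]' 
python3 -m inch '[[0,0,0,0,0,0,0.5],[0,0,0,0,0,0,0.5],[0,0,0,0,0,0,0.5],[0,0,-0.2,0,0,0,0.5],[0,0,-0.4,0,0,0,0.5],[0,0,-0.65,0,0,0,0.5],[0,0,-0.65,0,0,0,0.5]]' 
python3 - <<'E'
from pk import *
from seg import seg
f=grab("scene")
for o in seg(f,xr=(.3,.5)): print(*o)
for o in seg(f,lo=.015,hi=.053,xr=(.56,.63),yr=(-.38,-.2)): print("in",*o)
plan((.455,.322,.15,Y))
E
```

```text
clock: 39.08
position: [0.5892, -0.2625, 0.0221]
tool_rot: [3.14, 0.001, 1.641]
force: [-0.3, -0.1, -0.3]
grip_width: 0.0231
finger_force: 29.9
clock: 39.95
position: [0.5902, -0.2632, 0.1548]
tool_rot: [3.136, 0.002, 1.641]
force: [0.3, -0.0, 0.4]
grip_width: 0.0427
finger_force: 0.0
116 [291.4 113.5] [0.431 0.434 0.035] 0.0546 [0.429 0.437] [0.046 0.025]
37 [277.9 135. ] [0.455 0.32  0.018] 0.0225 [0.455 0.322] [0.023 0.024]
78 [227.  177.1] [0.456 0.04  0.03 ] 0.0384 [0.452 0.042] [0.029 0.029]
28 [159.9 228.4] [ 0.434 -0.237  0.024] 0.0354 [ 0.433 -0.237] [0.014 0.007]
in 90 [203.6 249.5] [ 0.593 -0.204  0.035] 0.0503 [ 0.594 -0.204] [0.066 0.005]
in 100 [187.9 263.2] [ 0.592 -0.264  0.039] 0.0498 [ 0.589 -0.263] [0.022 0.023]
in 77 [179.3 275. ] [ 0.593 -0.301  0.026] 0.0297 [ 0.591 -0.3  ] [0.022 0.023]
in 77 [171.  283.5] [ 0.594 -0.332  0.025] 0.03 [ 0.592 -0.331] [0.021 0.022]
in 91 [161.3 292.7] [ 0.598 -0.367  0.034] 0.0399 [ 0.596 -0.367] [0.023 0.022]
t 40.0 p [ 0.5894 -0.2626  0.1526] rot [3.139e+00 1.000e-03 1.641e+00] F [-0.4  0.7 -0.8] grip 0.0428 0.0 q7 0.7
[0.455  0.322  0.15   1.6424] -> [ 2.963 -0.465  0.009] [ 0.002  0.001 -0.001]
```

```bash

python3 -m inch '[[0.988,-0.155,0,0,0,0,0.53],[0.988,-0.155,0,0,0,0,0.53],[0.988,-0.155,0,0,0,0,0.53],[0.988,-0.155,0,0,0,0,0.53]]' 
python3 -m inch '[[0.988,-0.155,0,0,0,0,0.53],[0.988,-0.155,0,0,0,0,0.53],[0.988,-0.155,0,0,0,0,0.53],[0.988,-0.155,0,0,0,0,0.53]]' 
python3 -m inch '[[0.988,-0.155,0,0,0,0,0.53],[0.988,-0.155,0,0,0,0,0.53],[0.988,-0.155,0,0,0,0,0.53],[0.988,-0.155,0,0,0,0,0.53],[0.988,-0.155,0,0,0,0,0.53],[0.988,-0.155,0,0,0,0,0.53],[0.988,-0.155,0,0,0,0,0.53]]' 
python3 - <<'E'
from pk import *
from seg import seg
f=grab("scene")
for o in seg(f,xr=(.3,.5)): print(*o)
plan((.455,.322,.0035,Y))
E
```

```text
clock: 40.5
position: [0.5427, -0.063, 0.15]
tool_rot: [-3.139, -0.002, 1.646]
force: [0.4, -1.0, 1.1]
grip_width: 0.0456
finger_force: 0.0
clock: 41.0
position: [0.4979, 0.1311, 0.1502]
tool_rot: [-3.14, -0.0, 1.646]
force: [0.9, -0.8, 0.2]
grip_width: 0.0457
finger_force: 0.0
clock: 41.88
position: [0.4551, 0.321, 0.1512]
tool_rot: [3.142, 0.0, 1.638]
force: [-0.2, 0.6, 0.1]
grip_width: 0.0451
finger_force: 0.0
115 [291.6 113.6] [0.432 0.434 0.035] 0.055 [0.431 0.437] [0.038 0.025]
40 [278.  135.2] [0.455 0.32  0.017] 0.0222 [0.454 0.322] [0.02  0.021]
81 [226.9 177.3] [0.455 0.04  0.028] 0.0378 [0.451 0.043] [0.029 0.028]
108 [162.2 225.8] [ 0.435 -0.227  0.029] 0.0376 [ 0.431 -0.225] [0.03  0.029]
t 41.92 p [0.455  0.3213 0.1512] rot [3.141 0.    1.639] F [-0.5 -0.1 -0.1] grip 0.0451 0.0 q7 -0.32
[0.455  0.322  0.0035 1.6424] -> [0.004 0.    0.739] [ 0.     0.    -0.002]
```

```bash

python3 -m inch '[[0.003,0,0.25,0,0,0,0.53],[0.003,0,0.5,0,0,0,0.53],[0.003,0,0.65,0,0,0,0.53],[0.003,0,0.72,0,0,0,0.53],[0.003,0,0.74,0,0,0,0.53],[0.003,0,0.74,0,0,0,0.53],[0.003,0,0.74,0,0,0,0.2],[0.003,0,0.74,0,0,0,0.2],[0.003,0,0.74,0,0,0,0.2],[0.003,0,0.74,0,0,0,0.2]]' 30
python3 -m inch '[[0,0,-0.1,0,0,0,0.2],[0,0,-0.3,0,0,0,0.2],[0,0,-0.5,0,0,0,0.2],[0,0,-0.74,0,0,0,0.2],[0,0,-0.74,0,0,0,0.2]]' 
python3 -m inch '[[-0.928,0.153,0,0,0,0,0.2],[-0.928,0.153,0,0,0,0,0.2],[-0.928,0.153,0,0,0,0,0.2],[-0.928,0.153,0,0,0,0,0.2]]' 
python3 -m inch '[[-0.928,0.153,0,0,0,0,0.2],[-0.928,0.153,0,0,0,0,0.2],[-0.928,0.153,0,0,0,0,0.2],[-0.928,0.153,0,0,0,0,0.2]]' 
python3 -m inch '[[-0.928,0.153,0,0,0,0,0.2],[-0.928,0.153,0,0,0,0,0.2],[-0.928,0.153,0,0,0,0,0.2],[-0.928,0.153,0,0,0,0,0.2],[-0.928,0.153,0,0,0,0,0.2],[-0.928,0.153,0,0,0,0,0.2],[-0.928,0.153,0,0,0,0,0.2],[-0.928,0.153,0,0,0,0,0.2]]' 
python3 - <<'E'
from pk import *
place(.07,.0035)
E
```

```text
clock: 43.18
position: [0.4548, 0.3235, 0.0041]
tool_rot: [3.14, -0.001, 1.641]
force: [-2.0, -0.9, 9.1]
grip_width: 0.0227
finger_force: 29.0
clock: 43.8
position: [0.4557, 0.324, 0.1556]
tool_rot: [3.137, -0.004, 1.641]
force: [-0.8, -0.8, -1.8]
grip_width: 0.0225
finger_force: 29.7
clock: 44.3
position: [0.4985, 0.1351, 0.1519]
tool_rot: [3.141, 0.001, 1.633]
force: [-1.0, 0.4, -0.1]
grip_width: 0.0221
finger_force: 29.7
clock: 44.8
position: [0.5415, -0.0476, 0.1517]
tool_rot: [3.141, 0.002, 1.634]
force: [-0.1, -0.2, -1.1]
grip_width: 0.0228
finger_force: 29.7
clock: 45.8
position: [0.5851, -0.2252, 0.1513]
tool_rot: [3.141, -0.0, 1.642]
force: [0.1, 0.2, -1.5]
grip_width: 0.0221
finger_force: 29.8
t 45.8 p [ 0.5851 -0.2252  0.1513] rot [ 3.141 -0.     1.642] F [ 0.1  0.2 -1.5] grip 0.0221 29.8 q7 0.65
[ 0.5866 -0.2263  0.15    1.6424] -> [-0.006  0.008  0.006] [ 0. -0. -0.]
[ 0.5866 -0.2263  0.0125  1.6424] -> [ 0.    -0.     0.687] [0. 0. 0.]
```

Place it, lift, then plan the move to the cover grip.

```bash

python3 -m inch '[[-0.008,0.007,0.2,0,0,0,0.2],[-0.008,0.007,0.4,0,0,0,0.2],[-0.008,0.007,0.55,0,0,0,0.2],[-0.008,0.007,0.65,0,0,0,0.2],[-0.008,0.007,0.69,0,0,0,0.2],[-0.008,0.007,0.693,0,0,0,0.2],[-0.008,0.007,0.693,0,0,0,0.2]]' 
python3 -m inch '[[0,0,0,0,0,0,0.5],[0,0,0,0,0,0,0.5],[0,0,0,0,0,0,0.5],[0,0,-0.2,0,0,0,0.5],[0,0,-0.4,0,0,0,0.5],[0,0,-0.69,0,0,0,0.5],[0.3,-1,-0.69,0,0,0,0.5],[0.3,-1,-0.69,0,0,0,0.5],[0.3,-1,-0.69,0,0,0,0.5],[0.3,-1,-0.69,0,0,0,0.5],[0.3,-1,-0.69,0,0,0,0.5]]' 
python3 - <<'E'
from pk import *
from seg import seg
f=grab("scene"); t=grab("top")
for o in seg(f,xr=(.3,.5)): print(*o)
for g in(f,t):
  for o in seg(g,lo=.015,hi=.053,xr=(.56,.63),yr=(-.39,-.208)): print("in",*o)
  W=cloud(g);z=W[...,2];m=(z>.07)&(z<.1)&(W[...,0]>.54)&(W[...,0]<.63)&(W[...,1]>-.15)&(W[...,1]<.05)
  P=W[m]; print("grip",P.min(0),P.max(0),P.mean(0))
a=f["img"][160:310,90:260]; b=t["img"][165:220,225:350]
cv2.imwrite("pics/s4.png",cv2.resize(a,None,fx=4,fy=4,interpolation=cv2.INTER_CUBIC)[...,::-1])
plan((.574,-.051,.16,TH))
E
```

```text
clock: 46.68
position: [0.5869, -0.2275, 0.0133]
tool_rot: [3.141, 0.0, 1.641]
force: [-0.2, -0.4, -1.1]
grip_width: 0.0223
finger_force: 29.8
clock: 48.05
position: [0.3819, -0.1812, 0.1509]
tool_rot: [3.141, -0.001, 1.64]
force: [0.3, -0.5, 0.1]
grip_width: 0.0423
finger_force: 0.0
116 [291.5 113.6] [0.432 0.434 0.035] 0.0552 [0.429 0.437] [0.046 0.024]
81 [227.  177.3] [0.456 0.04  0.028] 0.0379 [0.452 0.042] [0.031 0.029]
106 [162.3 225.8] [ 0.435 -0.227  0.028] 0.0372 [ 0.433 -0.225] [0.029 0.029]
in 67 [196.6 256. ] [ 0.588 -0.229  0.025] 0.0288 [ 0.585 -0.228] [0.024 0.022]
in 96 [187.8 263.1] [ 0.592 -0.264  0.04 ] 0.0493 [ 0.588 -0.263] [0.022 0.023]
in 69 [179.1 274.6] [ 0.592 -0.301  0.026] 0.0299 [ 0.591 -0.3  ] [0.023 0.023]
in 76 [170.9 283.4] [ 0.594 -0.332  0.025] 0.0291 [ 0.591 -0.331] [0.022 0.023]
in 152 [159.9 295.2] [ 0.602 -0.374  0.037] 0.052 [ 0.601 -0.386] [0.056 0.007]
grip [ 0.55126517 -0.06072614  0.07000428] [ 0.59455579 -0.041991    0.09230162] [ 0.57531635 -0.0533007   0.08510279]
in 84 [337.6 193.6] [ 0.595 -0.375  0.035] 0.048 [ 0.597 -0.385] [0.062 0.007]
in 41 [309.  195.4] [ 0.587 -0.259  0.037] 0.0517 [ 0.589 -0.262] [0.02  0.021]
in 35 [300.4 195.9] [ 0.587 -0.226  0.026] 0.0323 [ 0.588 -0.226] [0.02 0.02]
in 39 [318.3 194.7] [ 0.592 -0.298  0.026] 0.0329 [ 0.592 -0.299] [0.021 0.02 ]
in 38 [326.3 194.7] [ 0.592 -0.331  0.026] 0.0324 [ 0.592 -0.331] [0.021 0.019]
grip [ 0.55148077 -0.05633315  0.07167401] [ 0.59580137 -0.04144121  0.09876636] [ 0.57397822 -0.04986978  0.08910622]
t 48.15 p [ 0.3836 -0.1817  0.1508] rot [3.141 0.    1.641] F [-0.3  0.3  0.8] grip 0.0428 0.0 q7 0.69
[ 0.574  -0.051   0.16    0.0716] -> [ 0.585  0.996 -0.045] [ 0.001 -0.     0.999]
```

View pics/s4.png

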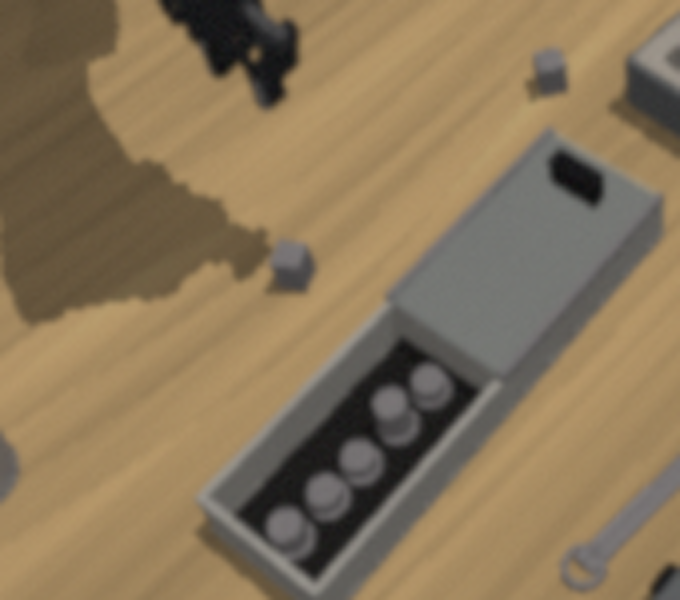

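All five stubs stand upright in the compartment, from (290,530) to (430,385) in the crop, and both blocks are undisturbed. Next I'll close the cover.

```bash

python3 -m inch '[[0.585,0.99,-0.045,0,0,0.999,0.53],[0.585,0.99,-0.045,0,0,0.999,0.53],[0.585,0.99,-0.045,0,0,0.999,0.53],[0.585,0.99,-0.045,0,0,0.999,0.53],[0.585,0.99,-0.045,0,0,0.999,0.53],[0.585,0.99,-0.045,0,0,0.999,0.53],[0.585,0.99,-0.045,0,0,0.999,0.53],[0.585,0.99,-0.045,0,0,0.999,0.53],[0.585,0.99,-0.045,0,0,0.999,0.53],[0.585,0.99,-0.045,0,0,0.999,0.53],[0.585,0.99,-0.045,0,0,0.999,0.53],[0.585,0.99,-0.045,0,0,0.999,0.53]]'
python3 - <<'E'
from pk import *
plan((.574,-.051,.062,TH))
E
```

```text
clock: 49.65
position: [0.5722, -0.051, 0.1595]
tool_rot: [-3.142, -0.0, 0.073]
force: [0.0, 0.9, -0.2]
grip_width: 0.0453
finger_force: 0.0
t 49.65 p [ 0.5722 -0.051   0.1595] rot [-3.142 -0.     0.073] F [ 0.   0.9 -0.2] grip 0.0453 0.0 q7 -0.88
[ 0.574  -0.051   0.062   0.0716] -> [0.009 0.001 0.488] [-0.    -0.     0.001]
```

```bash

python3 -m inch '[[0.008,0,0.2,0,0,0,0.53],[0.008,0,0.4,0,0,0,0.53],[0.008,0,0.48,0,0,0,0.53],[0.008,0,0.48,0,0,0,0.53],[0.008,0,0.48,0,0,0,0],[0.008,0,0.48,0,0,0,0],[0.008,0,0.48,0,0,0,0],[0.008,0,0.48,0,0,0,0],[0.008,0,0.48,0,0,0,0]]' 40
python3 -m inch '[[0,0.1,-0.005,0,0,0,0],[0,0.2,-0.01,0,0,0,0],[0,0.3,-0.01,0,0,0,0],[0,0.4,-0.01,0,0,0,0],[0,0.5,-0.01,0,0,0,0],[0,0.6,-0.01,0,0,0,0],[0,0.7,-0.01,0,0,0,0],[0,0.78,-0.01,0,0,0,0],[0,0.84,-0.01,0,0,0,0],[0,0.87,-0.01,0,0,0,0],[0,0.89,-0.01,0,0,0,0],[0,0.89,-0.01,0,0,0,0]]'
python3 -m inch '[[0,0.01,0,0,0,0,0],[0,0.02,0,0,0,0,0],[0,0.03,0,0,0,0,0],[0,0.03,0,0,0,0,0]]'
```

```text
clock: 50.78
position: [0.5744, -0.0508, 0.0648]
tool_rot: [-3.141, -0.002, 0.072]
force: [-1.5, -0.1, 8.8]
grip_width: 0.0153
finger_force: 42.2
clock: 52.28
position: [0.5874, -0.2283, 0.0651]
tool_rot: [3.142, -0.001, 0.072]
force: [11.8, -0.5, -21.4]
grip_width: 0.0152
finger_force: 41.2
clock: 52.78
position: [0.5879, -0.2339, 0.0652]
tool_rot: [-3.141, -0.001, 0.073]
force: [11.1, 1.4, -20.2]
grip_width: 0.0149
finger_force: 41.3
```

```bash

python3 -m inch '[[0.003,0.01,0.008,0,0,0,0],[0.006,0.02,0.01,0,0,0,0],[0.006,0.02,0.01,0,0,0,0]]'
python3 -m inch '[[0,0.01,0,0,0,0,0],[0,0.02,0,0,0,0,0],[0,0.02,0,0,0,0,0]]'
```

```text
clock: 53.15
position: [0.5881, -0.234, 0.0646]
tool_rot: [-3.133, 0.001, 0.074]
force: [-12.5, 31.4, 30.0]
grip_width: 0.0152
finger_force: 48.4
clock: 53.52
position: [0.5882, -0.2341, 0.0645]
tool_rot: [-3.127, 0.002, 0.076]
force: [-20.7, 52.1, 45.4]
grip_width: 0.015
finger_force: 51.5
```

```bash

python3 -m inch '[[0,-0.01,0,0,0,0,0],[-0.005,-0.025,-0.005,0,0,0,0],[-0.005,-0.025,-0.005,0,0,0,0]]'
python3 -m inch '[[0,0,0,0,0,0,0.4],[0,0,0,0,0,0,0.4],[0,0,0,0,0,0,0.4],[0,0,-0.2,0,0,0,0.4],[0,0,-0.5,0,0,0,0.4],[-0.9,-0.3,-0.6,0,0,0,0.4],[-0.9,-0.3,-0.6,0,0,0,0.4],[-0.9,-0.3,-0.6,0,0,0,0.4],[-0.9,-0.3,-0.6,0,0,0,0.4]]'
python3 - <<'E'
from pk import *
from seg import seg
f=grab("scene"); t=grab("top")
for o in seg(f,xr=(.3,.5)): print(*o)
for g in(f,t):
  W=cloud(g);z=W[...,2];m=(z>.07)&(z<.1)&(W[...,0]>.54)&(W[...,0]<.63)&(W[...,1]>-.3)&(W[...,1]<.0)
  P=W[m]; print("grip",P.min(0),P.max(0),P.mean(0))
a=f["img"][160:310,90:260]; b=t["img"][165:225,150:350]
cv2.imwrite("pics/s5.png",np.vstack([cv2.resize(a,(0,0),fx=2.2,fy=2.2,interpolation=cv2.INTER_CUBIC)[:,:374],]*1+[np.zeros((1,374,3),np.uint8)])[...,::-1])
cv2.imwrite("pics/t5.png",cv2.resize(b,None,fx=4,fy=4,interpolation=cv2.INTER_CUBIC)[...,::-1])
plan()
E
```

```text
clock: 53.9
position: [0.588, -0.2339, 0.0648]
tool_rot: [-3.136, -0.001, 0.074]
force: [0.2, 20.4, 5.1]
grip_width: 0.0148
finger_force: 44.9
clock: 55.02
position: [0.4001, -0.1894, 0.1848]
tool_rot: [-3.139, -0.0, 0.069]
force: [2.3, -0.4, 1.0]
grip_width: 0.0338
finger_force: 0.0
110 [291.5 113.6] [0.432 0.434 0.035] 0.0546 [0.429 0.437] [0.043 0.025]
81 [226.9 177.3] [0.455 0.04  0.029] 0.0376 [0.451 0.042] [0.033 0.029]
107 [162.3 225.8] [ 0.435 -0.227  0.029] 0.0373 [ 0.431 -0.225] [0.032 0.03 ]
grip [ 0.56504829 -0.24490963  0.0700828 ] [ 0.60880765 -0.22666803  0.0938903 ] [ 0.58893951 -0.23692166  0.08599146]
grip [ 0.56607518 -0.24174648  0.07033414] [ 0.60684411 -0.22536578  0.09707994] [ 0.58622353 -0.23341376  0.08740414]
t 55.12 p [ 0.4037 -0.1903  0.185 ] rot [-3.141e+00 -1.000e-03  7.200e-02] F [-0.6 -0.2 -0.4] grip 0.0341 0.0 q7 -0.57
```

View pics/t5.png

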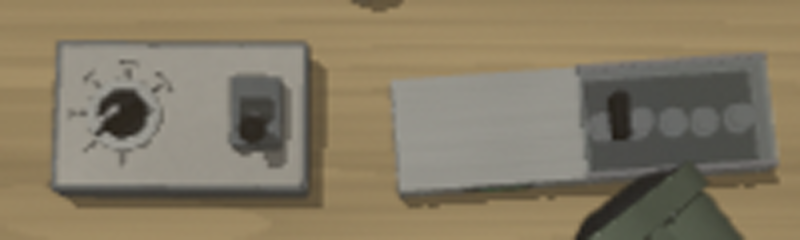

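The cover is shut at its stop, and five stubs can be seen under it with the grip at (620,115). The dial pointer points down-left from (125,112) to (100,127), roughly 0.9 to 1.0 rad. I'll measure it more closely.

```bash
cat > dial.py <<'E'
from h import *
for n in("top","scene"):
    f=grab(n); W=cloud(f); z=W[...,2]
    m=(z>.092)&(z<.115)&(np.hypot(W[...,0]-.59,W[...,1]-.248)<.032)
    P=W[m][:,:2]; c=P.mean(0); w,V=np.linalg.eigh(np.cov((P-c).T)); d=V[:,1]; d=d*(1 if d[0]<0 else -1)
    g=cv2.cvtColor(f["img"],cv2.COLOR_RGB2GRAY)
    # pointer: bright pixels on the dial, rays cast onto bar top
    v,u=np.nonzero(np.hypot(W[...,0]-.59,W[...,1]-.248)<.036)
    pts=np.array([ray(f,a,b,.104)[:2] for a,b in zip(u,v)]); val=g[v,u].astype(float)
    k=(np.hypot(*(pts-[.5896,.248]).T)<.02); B=pts[k&(val>110)]; q=B.mean(0)-[.5896,.248] if len(B) else [0,0]
    dk=pts[val<45]
    print(n,m.sum(),"c",c.round(4),"bar dial",np.arctan2(d[1],-d[0]).round(3),w**.5,"white",len(B),np.round(q,4),"ang",np.arctan2(q[1],-q[0]),"dark c",dk.mean(0).round(4),np.ptp(dk,axis=0).round(3))
E
python3 dial.py; python3 - <<'E'
from pk import *
f=grab("scene"); a=f["img"][115:190,240:345]; t=grab("top")["img"][168:222,155:245]
A=cv2.resize(a,(420,300),interpolation=cv2.INTER_CUBIC);B=cv2.resize(t,(375,225),interpolation=cv2.INTER_CUBIC)
c=np.zeros((300,795,3),np.uint8); c[:,:420]=A; c[:225,420:]=B; cv2.imwrite("pics/d6.png",c[...,::-1])
E
```

```text
top 51 c [0.5899 0.2477] bar dial 0.912 [0.00430484 0.01332586] white 7 [0.0028 0.0109] ang 1.8193481300363892 dark c [0.5817 0.2415] [0.039 0.038]
scene 54 c [0.5901 0.2446] bar dial 0.865 [0.00431068 0.01391235] white 5 [-0.0037  0.0021] ang 0.5232870299135224 dark c [0.6039 0.2229] [0.037 0.041]
```

View pics/d6.png

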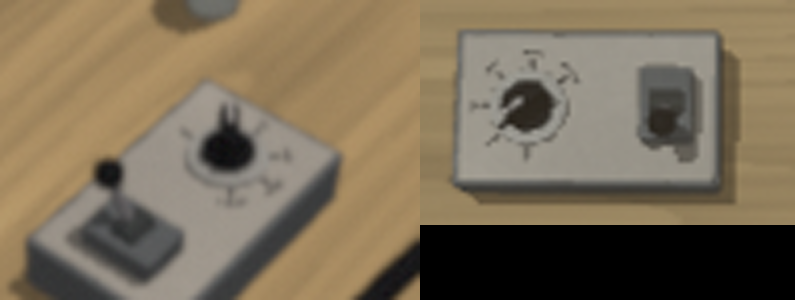

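Both views put the dial at about 0.89 rad, centred at (0.590, 0.247). I'll approach it with yaw 2.25.

```bash
python3 - <<'E'
from pk import *
plan((.44,-.01,.19,.8),(.5,.14,.19,1.6),(.59,.247,.19,np.pi-.89),(.59,.247,.082,np.pi-.89))
E
```

```text
t 55.33 p [ 0.4041 -0.1909  0.1844] rot [3.141 0.    0.072] F [-0.4  0.2  0.3] grip 0.034 0.0 q7 -0.57
[ 0.44 -0.01  0.19  0.8 ] -> [ 0.244 -0.889 -0.029] [ 0.001  0.    -0.464]
[0.5  0.14 0.19 1.6 ] -> [ 0.747 -0.307 -0.   ] [ 0.     0.    -0.509]
[0.59   0.247  0.19   2.2516] -> [0.522 0.465 0.   ] [-0.     0.    -0.415]
[0.59   0.247  0.082  2.2516] -> [ 0.   -0.    0.54] [0. 0. 0.]
```

```bash

python3 -m inch '[[0.244,-0.889,-0.029,0,0,-0.464,0.5],[0.244,-0.889,-0.029,0,0,-0.464,0.5],[0.244,-0.889,-0.029,0,0,-0.464,0.5],[0.244,-0.889,-0.029,0,0,-0.464,0.5],[0.244,-0.889,-0.029,0,0,-0.464,0.5]]'
python3 -m inch '[[0.747,-0.307,0,0,0,-0.509,0.5],[0.747,-0.307,0,0,0,-0.509,0.5],[0.747,-0.307,0,0,0,-0.509,0.5],[0.747,-0.307,0,0,0,-0.509,0.5],[0.747,-0.307,0,0,0,-0.509,0.5]]'
python3 -m inch '[[0.522,0.465,0,0,0,-0.415,0.5],[0.522,0.465,0,0,0,-0.415,0.5],[0.522,0.465,0,0,0,-0.415,0.5],[0.522,0.465,0,0,0,-0.415,0.5],[0.522,0.465,0,0,0,-0.415,0.5],[0.522,0.465,0,0,0,-0.415,0.5],[0.522,0.465,0,0,0,-0.415,0.5],[0.522,0.465,0,0,0,-0.415,0.5]]'
python3 - <<'E'
from pk import *
plan((.59,.247,.082,np.pi-.89))
E
```

```text
clock: 55.95
position: [0.4398, -0.0095, 0.1903]
tool_rot: [3.141, 0.0, 0.8]
force: [-0.3, 0.3, -0.4]
grip_width: 0.0428
finger_force: 0.0
clock: 56.58
position: [0.4998, 0.1393, 0.1899]
tool_rot: [-3.141, 0.001, 1.597]
force: [-0.1, -1.2, -0.4]
grip_width: 0.0426
finger_force: 0.0
clock: 57.58
position: [0.5892, 0.2475, 0.1904]
tool_rot: [3.142, 0.0, 2.251]
force: [0.1, -0.4, 0.1]
grip_width: 0.0428
finger_force: 0.0
t 57.58 p [0.5892 0.2475 0.1904] rot [3.142 0.    2.251] F [ 0.1 -0.4  0.1] grip 0.0428 0.0 q7 0.41
[0.59   0.247  0.082  2.2516] -> [-0.004  0.002  0.542] [ 0.  0. -0.]
```

```bash

python3 -m inch '[[-0.004,0.002,0.25,0,0,0,0.5],[-0.004,0.002,0.45,0,0,0,0.5],[-0.004,0.002,0.54,0,0,0,0.5],[-0.004,0.002,0.54,0,0,0,0.5],[-0.004,0.002,0.54,0,0,0,0],[-0.004,0.002,0.54,0,0,0,0],[-0.004,0.002,0.54,0,0,0,0],[-0.004,0.002,0.54,0,0,0,0],[-0.004,0.002,0.54,0,0,0,0]]' 25
python3 -m inch '[[0,0,0,0,0,0.1,0],[0,0,0,0,0,0.2,0],[0,0,0,0,0,0.3,0],[0,0,0,0,0,0.4,0],[0,0,0,0,0,0.5,0],[0,0,0,0,0,0.6,0],[0,0,0,0,0,0.7,0],[0,0,0,0,0,0.75,0],[0,0,0,0,0,0.75,0]]'
python3 - <<'E'
from pk import *
plan((.59,.247,.082,np.pi-3.2))
E
```

```text
clock: 58.7
position: [0.591, 0.2475, 0.0839]
tool_rot: [3.139, 0.0, 2.252]
force: [-0.2, 0.1, 8.7]
grip_width: 0.0136
finger_force: 27.9
clock: 59.82
position: [0.5881, 0.2473, 0.0838]
tool_rot: [-3.138, 0.001, 1.073]
force: [-20.9, -3.2, 27.5]
grip_width: 0.0133
finger_force: 30.5
t 59.83 p [0.5881 0.2473 0.0838] rot [-3.138e+00  1.000e-03  1.073e+00] F [-20.9  -3.2  27.5] grip 0.0133 30.5 q7 -0.47
[ 0.59    0.247   0.082  -0.0584] -> [0.003 0.009 0.009] [-0.002  0.002  0.72 ]
```

```bash

python3 -m inch '[[-0.006,-0.011,-0.012,0,0,0.1,0],[-0.006,-0.011,-0.012,0,0,0.2,0],[-0.006,-0.011,-0.012,0,0,0.3,0],[-0.006,-0.011,-0.012,0,0,0.4,0],[-0.006,-0.011,-0.012,0,0,0.5,0],[-0.006,-0.011,-0.012,0,0,0.6,0],[-0.006,-0.011,-0.012,0,0,0.68,0],[-0.006,-0.011,-0.012,0,0,0.72,0],[-0.006,-0.011,-0.012,0,0,0.72,0],[-0.006,-0.011,-0.012,0,0,0.72,0]]'
python3 - <<'E'
from pk import *
plan((.59,.247,.082,np.pi-3.2))
E
```

```text
clock: 61.08
position: [0.5861, 0.2498, 0.0846]
tool_rot: [-3.138, 0.003, -0.055]
force: [-6.4, 8.8, -6.0]
grip_width: 0.0133
finger_force: 28.2
t 61.08 p [0.5861 0.2498 0.0846] rot [-3.138e+00  3.000e-03 -5.500e-02] F [-6.4  8.8 -6. ] grip 0.0133 28.2 q7 -1.39
[ 0.59    0.247   0.082  -0.0584] -> [0.02  0.013 0.013] [-0.002  0.002  0.002]
```

```bash

python3 -m inch '[[0,0,0,0,0,0,0.5],[0,0,0,0,0,0,0.5],[0,0,0,0,0,0,0.5],[0,0,-0.2,0,0,0,0.5],[0,0,-0.5,0,0,0,0.5],[0,0,-0.55,0,0,0,0.5],[-0.9,0,-0.55,0,0,0,0.5],[-0.9,0,-0.55,0,0,0,0.5],[-0.9,0,-0.55,0,0,0,0.5],[-0.9,0,-0.55,0,0,0,0.5],[-0.9,0,-0.55,0,0,0,0.5]]'
python3 dial.py; python3 - <<'E'
from pk import *
f=grab("scene"); t=grab("top")
a=f["img"][115:190,240:345]; b=t["img"][168:222,155:245]
A=cv2.resize(a,(420,300),interpolation=cv2.INTER_CUBIC);B=cv2.resize(b,(375,225),interpolation=cv2.INTER_CUBIC)
c=np.zeros((300,795,3),np.uint8); c[:,:420]=A; c[:225,420:]=B; cv2.imwrite("pics/d7.png",c[...,::-1])
for g in(f,t):
    W=cloud(g); z=W[...,2]; m=(z>.115)&(z<.15)&(np.abs(W[...,0]-.58)<.06)&(np.abs(W[...,1]-.118)<.05)
    P=W[m]; print("ball",m.sum(),P.mean(0).round(4),P.min(0).round(4),P.max(0).round(4))
plan((.51,.118,.19,np.pi/2))
E
```

```text
clock: 62.45
position: [0.4082, 0.2577, 0.1948]
tool_rot: [-3.141, -0.001, -0.057]
force: [0.8, -0.3, -0.4]
grip_width: 0.0429
finger_force: 0.0
top 47 c [0.59   0.2478] bar dial 0.027 [0.0043068  0.01319101] white 7 [0.0122 0.0063] ang 2.6640480252386483 dark c [0.5809 0.244 ] [0.039 0.038]
scene 73 c [0.5914 0.2445] bar dial 0.06 [0.00430786 0.01399879] white 2 [0.0047 0.0048] ang 2.3455899603020227 dark c [0.599  0.2251] [0.05  0.048]
ball 59 [0.5664 0.114  0.1342] [0.5541 0.1061 0.1157] [0.5771 0.1262 0.1446]
ball 39 [0.563  0.1178 0.1391] [0.5516 0.1063 0.1265] [0.5745 0.1295 0.1495]
t 62.65 p [0.4088 0.2568 0.1947] rot [ 3.141e+00 -1.000e-03 -5.900e-02] F [-0.2  0.2 -0. ] grip 0.0428 0.0 q7 -1.56
[0.51   0.118  0.19   1.5708] -> [0.546 0.663 0.024] [ 0.    -0.    -1.037]
```

View pics/d7.png

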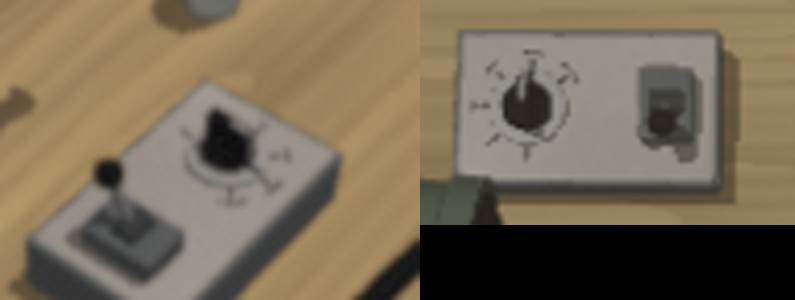

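The pointer now lies on the tick at the top, which is the four-dot mark at 3.2 rad. The lever ball is at about (0.564, 0.117, 0.131), and I'll push it with shut fingers.

```bash

python3 -m inch '[[0.58,0.665,0.02,0,0,-0.035,0],[0.58,0.665,0.02,0,0,-0.035,0],[0.58,0.665,0.02,0,0,-0.035,0],[0.58,0.665,0.02,0,0,-0.035,0],[0.58,0.665,0.02,0,0,-0.035,0],[0.58,0.665,0.02,0,0,-0.035,0],[0.58,0.665,0.02,0,0,-0.035,0]]'
python3 tip.py; python3 - <<'E'
from pk import *
plan((.522,.118,.112,0))
E
```

```text
clock: 63.52
position: [0.5157, 0.1189, 0.1907]
tool_rot: [-3.141, 0.0, -0.001]
force: [0.3, 0.1, 0.1]
grip_width: 0.0003
finger_force: 0.0
[0.5157 0.1189 0.1907] [-3.1415e+00  2.0000e-04 -6.0000e-04] 0.0002667689710668175
scene 246
-1 zmax [-0.0221 -0.0179 -0.0157 -0.0144 -0.0116  0.0464]
tip xyz min [ 0.0486 -0.0035  0.0464] max [ 0.0486 -0.0035  0.0464]
1 zmax [0.0477 0.048  0.0489 0.0492 0.0492 0.05  ]
tip xyz min [0.0403 0.0023 0.0465] max [0.0549 0.0134 0.05  ]
top 2
t 63.62 p [0.5158 0.1186 0.1907] rot [-3.142e+00  0.000e+00 -1.000e-03] F [ 0.  -0.6  0. ] grip -0.0005 0.0 q7 -1.23
[0.522 0.118 0.112 0.   ] -> [0.031 0.003 0.394] [-0.     0.    -0.001]
```

```bash

python3 -m inch '[[0.02,0,0.2,0,0,0,0],[0.02,0,0.35,0,0,0,0],[0.02,0,0.43,0,0,0,0],[0.02,0,0.43,0,0,0,0],[0.02,0,0.43,0,0,0,0]]'
python3 -m inch '[[0.05,0,0,0,0,0,0],[0.1,0,0,0,0,0,0],[0.15,0,0,0,0,0,0],[0.2,0,0,0,0,0,0],[0.25,0,0,0,0,0,0],[0.3,0,0,0,0,0,0],[0.34,0,0,0,0,0,0],[0.34,0,0,0,0,0,0]]'
python3 - <<'E'
from pk import *
for n in("scene","top"):
    W=cloud(grab(n)); z=W[...,2]; m=(z>.115)&(z<.15)&(W[...,0]>.595)&(W[...,0]<.66)&(np.abs(W[...,1]-.118)<.03)
    P=W[m]; print("ball",m.sum(),P.mean(0).round(4) if len(P) else "",P.max(0).round(3) if len(P) else "")
E
```

```text
clock: 64.25
position: [0.5205, 0.118, 0.1056]
tool_rot: [-3.141, -0.001, -0.002]
force: [-0.3, -0.2, -0.3]
grip_width: 0.0002
finger_force: 0.0
clock: 65.25
position: [0.5885, 0.1176, 0.1046]
tool_rot: [3.141, -0.0, -0.002]
force: [0.0, 0.1, 0.4]
grip_width: -0.0002
finger_force: 0.0
ball 77 [0.6117 0.1142 0.1353] [0.627 0.129 0.147]
ball 0
```

Push on gently until the stop shows in the force.

```bash

python3 -m inch '[[0.02,0,0,0,0,0,0],[0.03,0,0,0,0,0,0],[0.03,0,0,0,0,0,0]]'
python3 -m inch '[[0.015,0,0,0,0,0,0],[0.025,0,0,0,0,0,0],[0.025,0,0,0,0,0,0]]'
python3 -m inch '[[0.01,0,0,0,0,0,0],[0.02,0,0,0,0,0,0],[0.02,0,0,0,0,0,0]]'
```

```text
clock: 65.72
position: [0.5907, 0.1179, 0.104]
tool_rot: [-3.141, 0.007, -0.002]
force: [-23.2, -0.7, 11.2]
grip_width: 0.0002
finger_force: 12.8
clock: 66.1
position: [0.5917, 0.1181, 0.1035]
tool_rot: [-3.139, 0.016, -0.002]
force: [-51.5, 0.2, 29.1]
grip_width: 0.0002
finger_force: 29.1
clock: 66.47
position: [0.5922, 0.1179, 0.1032]
tool_rot: [-3.139, 0.023, -0.002]
force: [-78.2, 0.1, 46.5]
grip_width: -0.0001
finger_force: 44.9
```

The lever is at its stop. I'll back off, rise clear, and check everything before handing in.

```bash

python3 -m inch '[[-0.08,0,0,0,0,0,0],[-0.3,0,0,0,0,0,0],[-0.4,0,-0.2,0,0,0,0],[-0.8,0,-0.5,0,0,0,0],[-0.9,0,-0.5,0,0,0,0],[-0.9,0,-0.5,0,0,0,0],[-0.9,0,-0.5,0,0,0,0]]'
python3 dial.py; python3 - <<'E'
from pk import *
from seg import seg
f=grab("scene");t=grab("top")
for g in(f,t):
    W=cloud(g); z=W[...,2]; m=(z>.115)&(z<.15)&(W[...,0]>.54)&(W[...,0]<.66)&(np.abs(W[...,1]-.118)<.03)
    P=W[m]; print("ball",m.sum(),P.mean(0).round(4),P.max(0).round(3))
    m=(z>.07)&(z<.1)&(W[...,0]>.54)&(W[...,0]<.63)&(W[...,1]>-.3)&(W[...,1]<.0)
    print("grip",W[m].mean(0).round(4))
for o in seg(f,xr=(.3,.5)): print(*o)
cv2.imwrite("pics/f8.png",cv2.resize(f["img"][95:320,90:350],(780,675)) [:600,:,::-1])
plan()
E
```

```text
clock: 67.35
position: [0.4235, 0.1188, 0.2049]
tool_rot: [-3.141, -0.001, -0.001]
force: [1.0, -0.2, -0.8]
grip_width: -0.0001
finger_force: 0.0
top 48 c [0.5897 0.2477] bar dial 0.014 [0.00434005 0.01327508] white 7 [0.0122 0.0063] ang 2.6640480252386483 dark c [0.5808 0.2442] [0.039 0.038]
scene 70 c [0.5905 0.245 ] bar dial 0.022 [0.00420291 0.01411179] white 2 [0.0047 0.0048] ang 2.3455899603020227 dark c [0.599  0.2252] [0.05  0.048]
ball 56 [0.6173 0.1134 0.1368] [0.627 0.127 0.145]
grip [ 0.589  -0.2372  0.0863]
ball 38 [0.615  0.118  0.1399] [0.628 0.129 0.147]
grip [ 0.5858 -0.2332  0.0877]
116 [291.4 113.6] [0.432 0.434 0.035] 0.0547 [0.429 0.435] [0.047 0.023]
79 [226.9 177.2] [0.455 0.04  0.029] 0.0376 [0.451 0.042] [0.031 0.027]
107 [162.3 225.8] [ 0.435 -0.227  0.029] 0.0376 [ 0.432 -0.225] [0.03  0.029]
t 67.55 p [0.4236 0.1175 0.2044] rot [ 3.141e+00 -0.000e+00 -3.000e-03] F [ 0.2 -0.6  0.2] grip -0.0 0.0 q7 -1.29
```

View pics/f8.png

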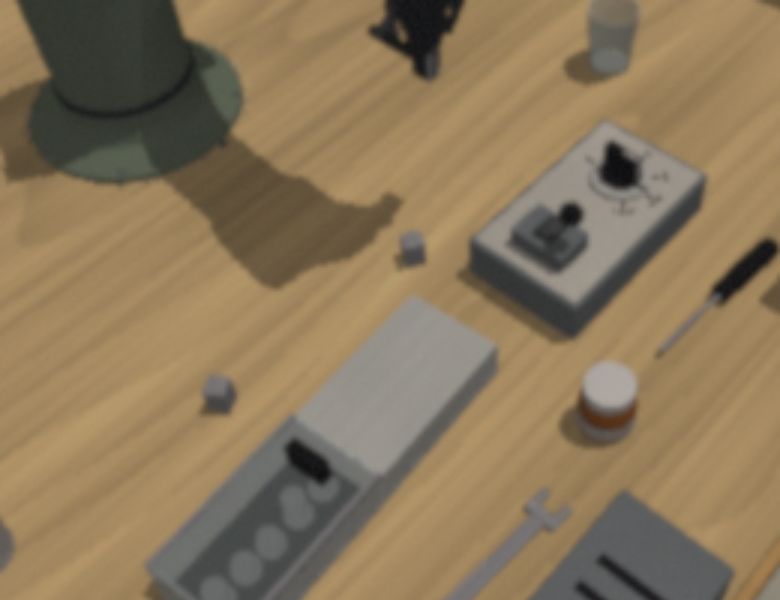

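The picture shows the lever leaning away at (570,213), the cover shut over five upright stubs, the pointer at the four-dot mark and both blocks in place. I'm handing in.

```bash
python3 -c "
from workcell import bot
print(bot.job_done())"
```

```text
the job is handed in; nothing more can be done
None
```

I handed the job in at about 68 s. All five stubs stand upright in the chamber, the cover is shut, the dial is at the 40 mm mark (four dots), and the lever was thrown last; no verdict came back.

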